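Tip chilling balls from a dosing scoop into a shallow dish on a sprung scale

TASK

Tip all five steel balls from the dosing scoop into the shallow dish on the scale: keep the scoop level enough to hold them until the lip of its spout is inside the dish and rests lightly on it, never pushing the scale's sprung pan near its stop, then tip the scoop with the lip kept right down in the dish until every ball lies in it. Then stand the empty scoop upright on the worktop, clear of the scale, with the dish still sitting centrally on the pan, and leave the small things round about alone.

Things in the scene. Friction and masses are not known exactly. Their poses are not given: they have to be found in the camera images.
- scoop: Loose stainless scoop, about 0.14 kg, 158 mm long: open trough with a round back. Origin at the underside, z up, x towards the spout, y across. Flat parallel side walls, 52 mm apart over the outside, 3 mm thick, 38 mm high, from x = -52 to +20 mm: pinch them from outside. Inside, a flat floor at z = 3 mm from the back (x = -78 mm) to x = 15 mm, then a 20 degree ramp up to a level spout, x = 43 to 80 mm.
- spout_lip (a point): Middle of the lower edge of the spout's open end, at (80, 0, 10) mm in the scoop's frame; axes as the scoop's. The spout is 46 mm wide inside, its floor 3 mm thick, its underside 10 mm above the scoop's. Balls start to roll out once the scoop is tipped spout-down by about 22 degrees; 45 to 55 degrees empties it.
- dish: Loose shallow round steel dish, 0.16 kg, 123 mm across the rim and 14 mm high, standing on the scale's pan. Origin at the centre of its underside, z up; its flat inner floor, about 90 mm across, is 4 mm above the origin and the rim stands 10 mm above that floor.
- scale: Fixed portion scale (does not slide): grey housing 135 x 135 mm and 38 mm high, origin at the centre of its foot on the worktop, with a round pan 128 mm across on top, the pan's upper face 58 mm above the worktop when not pressed.
- scale_pan (a joint): How far the sprung pan is pressed down, in m: 0 at rest, 0.006 at its stop. The pan starts to sink under about 1.6 N on top of the dish's weight, and then yields 1 mm for each 0.8 N; at 5 mm it counts as pushed to its stop.
- ball1_center (a point): Centre of steel ball 1, 14 mm across, 11.5 g; it starts in the trough of the scoop and rolls freely.
- ball2_center (a point): Centre of steel ball 2, 14 mm across, 11.5 g; it starts in the trough of the scoop and rolls freely.
- ball3_center (a point): Centre of steel ball 3, 14 mm across, 11.5 g; it starts in the trough of the scoop and rolls freely.
- ball4_center (a point): Centre of steel ball 4, 14 mm across, 11.5 g; it starts in the trough of the scoop and rolls freely.
- ball5_center (a point): Centre of steel ball 5, 14 mm across, 11.5 g; it starts in the trough of the scoop and rolls freely.
- small_jigger: Bystander: waisted steel measuring cup, 46 mm across, 78 mm tall, standing loose; origin at the centre of its underside.
- tasting_glass: Bystander: small tasting glass, 58 mm across, 82 mm tall, standing loose; origin at the centre of its underside.
- kitchen_timer: Bystander: small upright white timer, 23 x 68 mm and 72 mm tall, standing loose; origin at the centre of its underside.
There are look-alikes about, which are no part of the job. There is more than one size of the scoop; the one meant has the size given above.

How it is judged:
On the way, in this order (a step that is already met when the one before it is completed fails the run):
1. With all five balls still in the scoop, its lip is in the dish (within 50 mm of its centre, at most 22 mm above its underside) and the scoop rests on the dish with over 0.3 N (contact force between scoop and dish above 0.3 N and horizontal distance between spout_lip and dish below 0.05 m and z of spout_lip in the frame of dish below 0.022 m and x of each of ball1_center, ball2_center, ball3_center, ball4_center, ball5_center in the frame of scoop below 0.07 m and distance between each of ball1_center, ball2_center, ball3_center, ball4_center, ball5_center and scoop below 0.095 m), for 0.2 s.
2. All five balls are in the dish while the lip is still low over it (within 60 mm of its centre, at most 35 mm above its underside) (horizontal distance between each of ball1_center, ball2_center, ball3_center, ball4_center, ball5_center and dish below 0.052 m and z of ball1_center in the frame of dish between 0.005 and 0.022 m and z of ball2_center in the frame of dish between 0.005 and 0.022 m and z of ball3_center in the frame of dish between 0.005 and 0.022 m and z of ball4_center in the frame of dish between 0.005 and 0.022 m and z of ball5_center in the frame of dish between 0.005 and 0.022 m and horizontal distance between spout_lip and dish below 0.06 m and z of spout_lip in the frame of dish below 0.035 m), for 0.2 s.
At the end, for the whole second after the job is handed in: All five balls lie in the dish (centres within 52 mm of its centre and down between its rim), the dish sits level on the pan within 25 mm of the scale's centre, and the scoop stands upright (within 0.1 rad) and still on the worktop, touching neither scale nor dish (horizontal distance between each of ball1_center, ball2_center, ball3_center, ball4_center, ball5_center and dish below 0.052 m and z of ball1_center in the frame of dish between 0.005 and 0.022 m and z of ball2_center in the frame of dish between 0.005 and 0.022 m and z of ball3_center in the frame of dish between 0.005 and 0.022 m and z of ball4_center in the frame of dish between 0.005 and 0.022 m and z of ball5_center in the frame of dish between 0.005 and 0.022 m and linear speed of each of scoop, dish below 0.03 m/s and horizontal distance between dish and scale below 0.025 m and angle between dish's own z axis and vertical below 0.08 rad and z of dish in the frame of scale above 0.05 m and angle between scoop's own z axis and vertical below 0.1 rad and height (world z) of scoop between -0.006 and 0.006 m and contact force between scoop and scale below 0.05 N and contact force between scoop and dish below 0.05 N).
It fails at once if The scale's pan is pushed to its stop (more than 5 mm down) (value of joint scale_pan above 0.005 m).
It fails at once if The scoop, a ball in it, is tipped over 0.4 rad with its lip more than 35 mm above the dish's underside or more than 70 mm from its centre (angle between scoop's own z axis and vertical above 0.4 rad and ((x of ball1_center in the frame of scoop below 0.07 m and distance between ball1_center and scoop below 0.085 m) or (x of ball2_center in the frame of scoop below 0.07 m and distance between ball2_center and scoop below 0.085 m) or (x of ball3_center in the frame of scoop below 0.07 m and distance between ball3_center and scoop below 0.085 m) or (x of ball4_center in the frame of scoop below 0.07 m and distance between ball4_center and scoop below 0.085 m) or (x of ball5_center in the frame of scoop below 0.07 m and distance between ball5_center and scoop below 0.085 m)) and (z of spout_lip in the frame of dish above 0.035 m or horizontal distance between spout_lip and dish above 0.07 m)).
It fails at once if A small thing standing by (jigger, glass or timer) is moved by more than 30 mm or knocked over (distance of any of small_jigger, tasting_glass, kitchen_timer from where it was at the start of the episode above 0.03 m or angle between any of small_jigger, tasting_glass, kitchen_timer's own z axis and vertical above 0.5 rad).
It also fails if it takes over 67 s, if anything falls off the work surface, if the arm or the gripper's body presses on something with over 40 N, if the wrist force passes 120 N, or if a joint passes its speed limit or range.

ROBOT

A 6-joint arm with a two-finger parallel gripper is mounted at the origin on a cart in front of the work surface, level with it; the furniture and walls round the work are solid. World frame = base frame: x ahead of the robot, y to its left, z up, the work surface at z = 0. Lengths are in m, angles in rad, forces in N, time in s.
With the tool pointing down it reaches from about 0.25 to 0.775 m from the base axis. Payload 4 kg.
Tool frame: the origin (TCP) lies on the centre line of the jaws, within the pads' length; the fingertips stand 8 mm ahead of it and the grasp point (between the pads) lies 11 mm behind it; y points along the fingers, x is the direction in which the jaws open and shut, and the axes are right-handed (so a half turn about y gives the same grasp; the last joint's range is limited). The gripper opens to 94 mm and grips with 3 to 60 N. Pads are 16 mm wide; open, the fingers measure 119 mm over their backs; the gripper's body (75 mm by 177 mm) begins 78 mm behind the grasp point.
Start: joints at [-1.298, 0.087, 1.371, -0, 1.684, -0.103], TCP at [0.202, -0.512, 0.214] pointing down, gripper open.
Joint ranges: [-3.1, 3.1], [-0.76, 2.03], [0.27, 2.55], [-1.08, 4.22], [0.17, 2.65], [-2.57, 2.57]. Speed limits (rad/s): [2.79, 2.79, 3.14, 3.14, 3.14, 3.14].

INTERFACE

Orientations are given as [roll, pitch, yaw] about the fixed x, y, z axes, in that order (R = Rz(yaw) Ry(pitch) Rx(roll)).
In Python, from bench import robot gives the robot as it stands.
- The arm moves only by the tool step_arm, never from a script. Its argument "commands" is a list of rows, each an object with "xyz": the shift along the world's x, y, z in m, a list of three; "twist": the turn, a rotation vector about the world's x, y, z in degrees, a list of three. In form: [{"xyz": [tx, ty, tz], "twist": [ax, ay, az]}, ...]. A call has 1 to 12 rows; each row is the pose to reach, as a shift and turn from the pose commanded when the call began; what a row does not reach only later rows make up. A row lasts 1/12 s, in which the tool goes at most 41.7 mm and 7.16 degrees, less where a joint would pass 70% of its speed; a pose out of reach is approached as far as the arm can. A call with a gripper value outside its range is refused whole. "fingers" is the closure in counts, from 0 (fully open) to 255 (shut), set as the call begins (left out, the last holds). The fingers move at their own pace and stop on an object; the grip force is fixed at half the most. Time passes only in rows, so rows that repeat a pose let the fingers close. It gives the time, the measured TCP pose, the force and the opening at its end, in the units of the state.
- robot.get_obs(): the state, without advancing time (a new reading comes with each control period).
- robot.snapshot(name): name is "side" or "top" or "wrist"; returns (picture, depth): 384x512x3 uint8, red, green, blue; 384x512 float32, m along the optical axis (not along the pixel's ray), 0 where there is no reading.
- robot.camera_info(name): a dict with "fx", "fy", "cx", "cy" (pixels), "R" (3x3) and "t" (3): a world point X has camera coordinates R X + t. Camera axes: x right, y down, z forward; pixel columns grow to the right and rows downward; lengths in m; the calibration is good to about 2 mm. A picture is of the moment at which its call begins: read the wrist's pose just before it. camera_info takes no time and is no camera call; for the wrist camera it gives the pose at the moment of the call.
- robot.close_job(): hands the job in, once; it reports no verdict.
The state is a dict: "time": time; "joint_positions": joint angles; "qvel": joint speeds; "joint_torque": joint torques, N m; "tool_pos": TCP position; "ee_rot": TCP orientation; "wrist_force": force on the tool from outside, world axes, zero at the start; "wrist_torque": the same for the moment, N m; "width": finger opening in m.
Only numpy, scipy, OpenCV 4.12 (cv2) and the standard library are available. Lean on these libraries where they do the work, as an engineer would, in place of code of your own. Each camera call takes 0.05 s, during which the arm holds its last target.

## Working session

There is one attempt and no reset: what is moved stays moved. The work goes in short steps, Python scripts to look and compute and a tool call to move; the robot and the scene stay as the last step left them, time stands still between calls to the robot, and variables do not carry over. Pictures are saved under pics/ and viewed, and the job is handed in when it is done.

Besides the shell and the picture viewer there is one more tool, called after "Emit:" as name(argument=value, ...) on one line, values as JSON. step_arm: Moves the arm, as the interface text tells. Its arguments: {"type":"object","properties":{"commands":{"type":"array"},"fingers":{"type":"number"}},"required":["commands"]}

```bash
ls; mkdir -p pics; python3 - <<'E'
from bench import robot
import cv2,numpy as np
print(robot.get_obs())
for n in ["side","top"]:
    p,d=robot.snapshot(n); cv2.imwrite(f"pics/{n}0.png",p[:,:,::-1]); np.save(f"{n}0.npy",d)
    print(n,robot.camera_info(n))
E
```

```text
pics
{'time': 0.0, 'joint_positions': array([-1.29811800e+00,  8.79919452e-02,  1.37223489e+00, -6.86245873e-06,
        1.68360305e+00, -1.03094963e-01]), 'qvel': array([ 0.00070789, -0.00044279, -0.00101432, -0.00065361,  0.00054468,
        0.00052615]), 'joint_torque': array([ 4.45300775e-04, -3.40183926e+01, -3.02423751e+01,  7.19132717e-02,
        3.31149227e-02, -1.79520803e-04]), 'tool_pos': array([ 0.20169903, -0.51111468,  0.2122938 ]), 'ee_rot': array([-1.57057287,  0.00222605, -1.19502355]), 'wrist_force': array([-0.41294382,  0.17040001,  0.42556853]), 'wrist_torque': array([0.05692871, 0.0157329 , 0.03034204]), 'width': 0.09382097452469909}
side {'fx': 470.2091212171763, 'fy': 470.2091212171763, 'cx': 248.90979367498954, 'cy': 186.35882112759185, 'R': array([[-0.99812173, -0.05492564, -0.02713261],
       [ 0.00215159,  0.41119347, -0.91154556],
       [ 0.06122397, -0.90989181, -0.41030296]]), 't': array([0.583537  , 0.08486772, 0.99007231])}
top {'fx': 461.89909746539104, 'fy': 461.89909746539104, 'cx': 252.61641597658962, 'cy': 195.34281063423447, 'R': array([[ 2.33235742e-02, -9.99727627e-01,  8.25709319e-04],
       [-9.95213407e-01, -2.32966456e-02, -9.49080621e-02],
       [ 9.49014480e-02,  1.39183824e-03, -9.95485700e-01]]), 't': array([-0.0543425 ,  0.57631609,  1.14220949])}
```

View pics/side0.png

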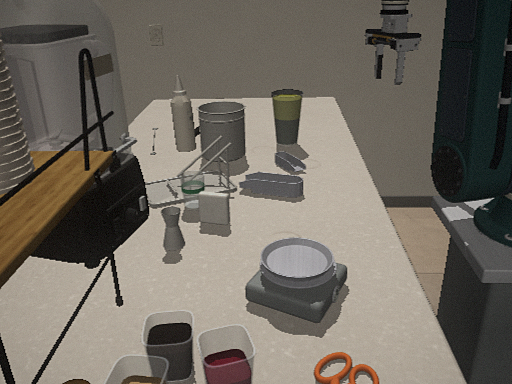

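View pics/top0.png

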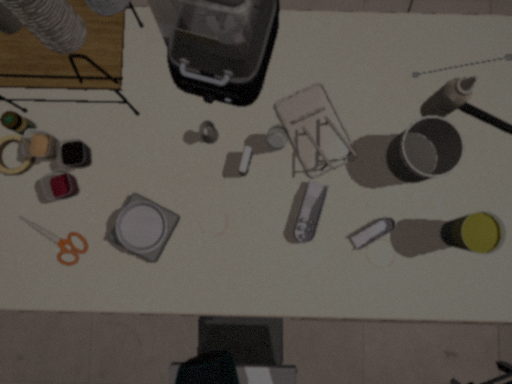

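The top view shows the scale and dish at about (141,225), and two scoop-like troughs at (308,212) and (372,233). The jigger is at (207,131), the timer at (245,160) and the glass at (277,137). I'll crop both troughs and measure them.

```bash
cat > h.py <<'E'
import cv2,numpy as np
from bench import robot
def ray(ci,u,v,z):
    R=np.array(ci["R"]);t=np.array(ci["t"])
    d=R.T@np.array([(u-ci["cx"])/ci["fx"],(v-ci["cy"])/ci["fy"],1.0]); o=-R.T@t
    return o+d*((z-o[2])/d[2])
def cloud(ci,d):
    R=np.array(ci["R"]);t=np.array(ci["t"])
    v,u=np.mgrid[:d.shape[0],:d.shape[1]]
    X=np.stack([(u-ci["cx"])/ci["fx"]*d,(v-ci["cy"])/ci["fy"]*d,d],-1)
    return (X-t)@R
def proj(ci,X):
    c=np.array(ci["R"])@np.array(X)+np.array(ci["t"]); return ci["fx"]*c[0]/c[2]+ci["cx"],ci["fy"]*c[1]/c[2]+ci["cy"]
E
python3 - <<'E'
from h import *
im=cv2.imread("pics/top0.png"); c=im[165:265,270:410]; 
c=cv2.convertScaleAbs(cv2.resize(c,None,fx=5,fy=5,interpolation=cv2.INTER_CUBIC),alpha=1.4); cv2.imwrite("pics/cropt.png",c)
im=cv2.imread("pics/side0.png"); c=im[140:210,225:325]
cv2.imwrite("pics/crops.png",cv2.resize(c,None,fx=7,fy=7,interpolation=cv2.INTER_CUBIC))
ci=robot.camera_info("top"); P=cloud(ci,np.load("top0.npy"))
for n,(a,b,c,d) in dict(A=(175,250,280,335),B=(210,255,340,400)).items():
    Z=P[a:b,c:d]; m=(Z[...,2]>0.012); m=m.astype(np.uint8)
    k,l,s,_=cv2.connectedComponentsWithStats(m); i=1+np.argmax(s[1:,4]); pts=Z[l==i][:,:2].astype(np.float32)
    print(n,cv2.minAreaRect(pts),Z[l==i][:,2].max(),len(pts))
E
```

```text
A ((0.5162146687507629, -0.16039511561393738), (0.1066681370139122, 0.23268470168113708), 47.520626068115234) 1.191795129114052 477
B ((0.4669109284877777, -0.22653068602085114), (0.06841433793306351, 0.3616662323474884), 10.862202644348145) 1.191795129114052 173
```

View pics/cropt.png

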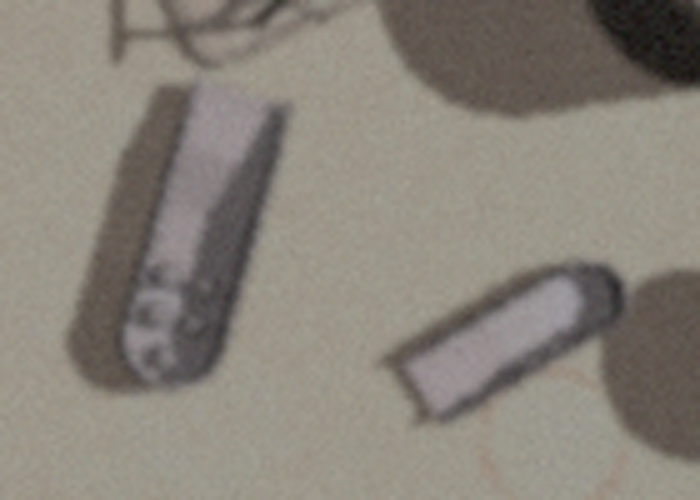

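View pics/crops.png

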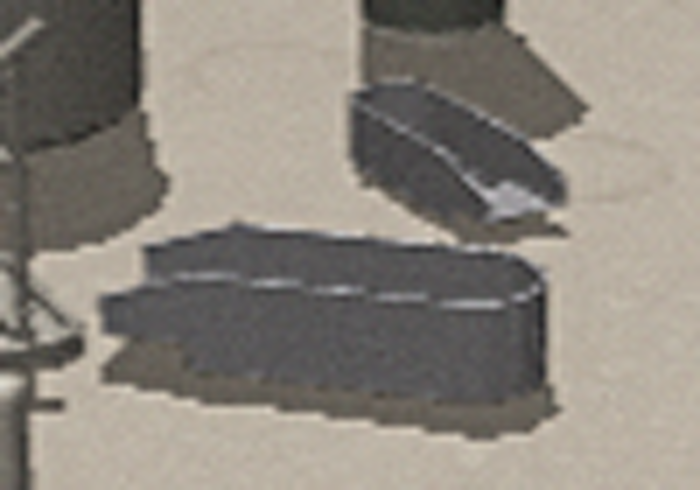

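Scoop A, at top view (308,212), holds the balls. Scoop B, at (372,233), is smaller and empty. Next I'll measure both properly, along with the dish, scale and bystanders.

```bash
python3 - <<'E'
from h import *
ci=robot.camera_info("top"); D=np.load("top0.npy"); P=cloud(ci,D)
im=cv2.imread("pics/top0.png")
def comp(box,z0,z1,nm):
    a,b,c,d=box
    m=((P[...,2]>z0)&(P[...,2]<z1)&(D>0)).astype(np.uint8); q=np.zeros_like(m); q[a:b,c:d]=m[a:b,c:d]
    k,l,s,_=cv2.connectedComponentsWithStats(q); 
    if k<2: print(nm,"none");return
    i=1+np.argmax(s[1:,4]); pts=P[l==i]
    r=cv2.minAreaRect(pts[:,:2].astype(np.float32)); print(nm,np.round(r[0],4),np.round(r[1],4),round(r[2],1),"z",np.round(np.percentile(pts[:,2],[2,50,98]),4),len(pts))
    return pts
for z0 in (0.006,0.02,0.03): comp((170,255,275,340),z0,.06,"A%g"%z0)
for z0 in (0.006,0.02,0.03): comp((205,260,335,405),z0,.06,"B%g"%z0)
comp((180,270,95,190),.02,.1,"scale"); comp((180,270,95,190),.048,.1,"dish"); comp((180,270,95,190),.067,.1,"rim")
comp((115,150,190,225),.06,.1,"jig"); comp((140,180,232,260),.05,.1,"timer"); comp((120,155,262,290),.04,.1,"glass")
# corners of A at crop px
for (u,v,z) in [(195,85,.02),(288,103,.02),(125,340,.038),(215,370,.038)]:
    print((u,v),ray(ci,270+u/5,165+v/5,z).round(4))
ci=robot.camera_info("side"); D=np.load("side0.npy"); P=cloud(ci,D)
for z0 in (0.006,0.02,0.03): comp((165,205,236,310),z0,.06,"sA%g"%z0)
comp((225,325,240,355),.02,.1,"scale"); comp((225,325,240,355),.048,.1,"dish");comp((225,325,240,355),.066,.1,"rim")
E
```

```text
A0.006 [ 0.5386 -0.1866] [0.0523 0.1586] 74.8 z [0.0064 0.0144 0.0411] 767
A0.02 [ 0.5387 -0.1866] [0.0523 0.1584] 74.8 z [0.0208 0.0359 0.0438] 244
A0.03 [ 0.5325 -0.1849] [0.0523 0.1455] 74.8 z [0.0311 0.0377 0.044 ] 171
B0.006 [ 0.4923 -0.3493] [0.0387 0.1149] 31.3 z [0.0065 0.0123 0.0306] 362
B0.02 [ 0.4937 -0.3511] [0.0377 0.1104] 31.3 z [0.0207 0.0266 0.0318] 81
B0.03 [ 0.5305 -0.3863] [0.0027 0.    ] 92.1 z [0.03   0.0304 0.0307] 2
scale [0.4897 0.2319] [0.1361 0.1372] 64.0 z [0.0295 0.0612 0.0734] 2945
dish [0.4894 0.2301] [0.1235 0.1273] 28.3 z [0.0564 0.0627 0.0738] 2125
rim [0.4927 0.2283] [0.1209 0.1199] 0.9 z [0.0672 0.0707 0.0756] 392
jig [0.7371 0.0763] [0.0347 0.0374] 3.3 z [0.06   0.0721 0.0791] 91
timer [ 0.6624 -0.0191] [0.0205 0.0675] 77.2 z [0.0536 0.071  0.0753] 237
glass [ 0.722  -0.0982] [0.0561 0.0563] 0.5 z [0.0425 0.067  0.0845] 215
(195, 85) [ 0.6158 -0.1841  0.02  ]
(288, 103) [ 0.6076 -0.2317  0.02  ]
(125, 340) [ 0.4847 -0.1486  0.038 ]
(215, 370) [ 0.4709 -0.1936  0.038 ]
sA0.006 [ 0.5385 -0.1851] [0.0593 0.1597] 75.0 z [0.0073 0.0237 0.0371] 1114
sA0.02 [ 0.5388 -0.1848] [0.0591 0.1589] 74.4 z [0.0205 0.0284 0.0374] 717
sA0.03 [ 0.5287 -0.1823] [0.0585 0.1374] 74.4 z [0.0302 0.0339 0.0376] 288
scale [0.4883 0.2354] [0.1344 0.137 ] 64.2 z [0.0221 0.0573 0.071 ] 5445
dish [0.4903 0.2333] [0.1274 0.1263] 85.8 z [0.0554 0.0612 0.0714] 3182
rim [0.4913 0.2303] [0.1207 0.1205] 0.4 z [0.0661 0.0695 0.0721] 601
```

A measures 52 x 158 mm, which matches the given size, and holds the balls. B measures 39 x 115 mm, so it is the decoy. A's origin is about (0.538, -0.186) with yaw -15.2° and the spout towards +x. The dish centre is about (0.4905, 0.231). First I'll move above the grasp at scoop x = -15 mm.

Emit:
step_arm(commands=[{"xyz": [0.016, 0.016, 0], "twist": [0, 0, -2]}, {"xyz": [0.045, 0.046, 0], "twist": [0, 0, -5]}, {"xyz": [0.074, 0.076, 0], "twist": [0, 0, -8]}, {"xyz": [0.103, 0.105, 0], "twist": [0, 0, -12]}, {"xyz": [0.132, 0.135, 0], "twist": [0, 0, -16]}, {"xyz": [0.161, 0.165, 0], "twist": [0, 0, -20]}, {"xyz": [0.19, 0.195, 0], "twist": [0, 0, -24]}, {"xyz": [0.219, 0.225, 0], "twist": [0, 0, -28]}, {"xyz": [0.248, 0.254, -0.01], "twist": [0, 0, -31]}, {"xyz": [0.277, 0.284, -0.02], "twist": [0, 0, -34]}, {"xyz": [0.303, 0.311, -0.04], "twist": [0, 0, -36.7]}, {"xyz": [0.3215, 0.3295, -0.06], "twist": [0, 0, -36.7]}], fingers=0)

```text
time: 1.1
tool_pos: [0.5255, -0.1797, 0.1536]
ee_rot: [-1.568, 0.0, -1.835]
wrist_force: [-0.2, -1.0, 0.3]
width: 0.0941
```

```bash
python3 - <<'E'
from h import *
o=robot.get_obs();print(o)
ci=robot.camera_info("wrist"); p,d=robot.snapshot("wrist"); cv2.imwrite("pics/w1.png",p[:,:,::-1])
o=robot.get_obs();print(o['tool_pos'],o['ee_rot'],o['wrist_force'],o['joint_positions'])
ci=robot.camera_info("wrist");P=cloud(ci,d)
m=(P[...,2]>.02)&(P[...,2]<.05)&(d>0)&(abs(P[...,0]-.54)<.11)&(abs(P[...,1]+.186)<.07)
r=cv2.minAreaRect(P[m][:,:2].astype(np.float32));print(r,m.sum())
E
```

```text
{'time': 1.1, 'joint_positions': array([-4.32048393e-01,  1.16421357e-01,  1.45756912e+00,  6.26543762e-04,
        1.56521196e+00,  1.40302587e+00]), 'qvel': array([ 0.57069676,  0.43256967,  0.0756067 , -0.02122312, -0.47639036,
        0.52301323]), 'joint_torque': array([ -1.05895791, -37.38899946, -29.84728217,   0.19664537,
         0.46850041,  -0.07366645]), 'tool_pos': array([ 0.5254754 , -0.17973442,  0.15363071]), 'ee_rot': array([-1.56833504e+00,  2.18614217e-04, -1.83507675e+00]), 'wrist_force': array([-0.2419265 , -1.0048831 ,  0.26393677]), 'wrist_torque': array([ 0.00232213, -0.00055493, -0.00628093]), 'width': 0.09414965659214414}
[ 0.52529973 -0.17517921  0.1472534 ] [-1.57699275  0.00581627 -1.8300171 ] [ 0.10461122  2.53355516 -2.24975386] [-0.42720223  0.12258171  1.46355464  0.00469845  1.56253811  1.40274141]
((0.5560505390167236, -0.18406957387924194), (0.052317261695861816, 0.19537101686000824), 75.24146270751953) 1506
```

View pics/w1.png

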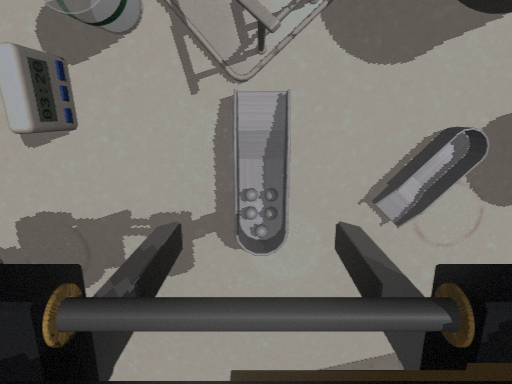

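The wrist view shows scoop A centred at (262,170), between the fingertips at columns 182 and 335, with five balls at its back. The jaw direction lines up. I'll settle and descend.

Emit:
step_arm(commands=[{"xyz": [0, 0, 0], "twist": [0, 0, 0]}, {"xyz": [0, 0, -0.01], "twist": [0, 0, 0]}, {"xyz": [0, 0, -0.03], "twist": [0, 0, 0]}, {"xyz": [0, 0, -0.05], "twist": [0, 0, 0]}, {"xyz": [0, 0, -0.07], "twist": [0, 0, 0]}, {"xyz": [0, 0, -0.085], "twist": [0, 0, 0]}, {"xyz": [0, 0, -0.09], "twist": [0, 0, 0]}, {"xyz": [0, 0, -0.09], "twist": [0, 0, 0]}, {"xyz": [0, 0, -0.09], "twist": [0, 0, 0]}])

```text
time: 1.9
tool_pos: [0.5234, -0.1833, 0.0645]
ee_rot: [-1.569, -0.001, -1.837]
wrist_force: [-0.3, -0.4, -0.2]
width: 0.094
```

```bash
python3 - <<'E'
from h import *
o=robot.get_obs();print(o['tool_pos'],o['ee_rot'],o['wrist_force'],o['joint_positions'],o['qvel'])
E
```

```text
[ 0.52338405 -0.18328531  0.06448019] [-1.56936210e+00 -5.54919326e-04 -1.83703206e+00] [-0.31686409 -0.43008277 -0.16399915] [-4.38903061e-01  1.72691741e-01  1.57653162e+00 -3.05178236e-04
  1.39086106e+00  1.39818299e+00] [ 0.00943555 -0.00947517 -0.02514604  0.00234497 -0.00017531  0.00043608]
```

Emit:
step_arm(commands=[{"xyz": [0, 0.0005, -0.01], "twist": [0, 0, 0]}, {"xyz": [0, 0.001, -0.022], "twist": [0, 0, 0]}, {"xyz": [0, 0.0015, -0.034], "twist": [0, 0, 0]}, {"xyz": [0, 0.0015, -0.044], "twist": [0, 0, 0]}, {"xyz": [0, 0.0015, -0.048], "twist": [0, 0, 0]}, {"xyz": [0, 0.0015, -0.048], "twist": [0, 0, 0]}, {"xyz": [0, 0.0015, -0.048], "twist": [0, 0, 0]}])

```text
time: 2.48
tool_pos: [0.5231, -0.1804, 0.0149]
ee_rot: [-1.572, 0.0, -1.835]
wrist_force: [0.4, 0.7, -0.5]
width: 0.0945
```

Emit:
step_arm(commands=[{"xyz": [0, 0, 0], "twist": [0, 0, 0]}, {"xyz": [0, 0, 0], "twist": [0, 0, 0]}, {"xyz": [0, 0, 0], "twist": [0, 0, 0]}, {"xyz": [0, 0, 0], "twist": [0, 0, 0]}, {"xyz": [0, 0, 0], "twist": [0, 0, 0]}, {"xyz": [0, 0, 0], "twist": [0, 0, 0]}, {"xyz": [0, 0, 0], "twist": [0, 0, 0]}, {"xyz": [0, 0, 0], "twist": [0, 0, 0]}, {"xyz": [0, 0, 0], "twist": [0, 0, 0]}, {"xyz": [0, 0, 0], "twist": [0, 0, 0]}], fingers=255)

```text
time: 3.32
tool_pos: [0.5234, -0.1809, 0.0157]
ee_rot: [-1.571, -0.001, -1.836]
wrist_force: [0.1, -2.1, 0.4]
width: 0.0516
```

```bash
python3 - <<'E'
from h import *
o=robot.get_obs();print(o['tool_pos'],o['ee_rot'],o['wrist_force'],o['width'])
p,d=robot.snapshot("wrist"); cv2.imwrite("pics/w2.png",p[:,:,::-1])
E
```

```text
[ 0.52340109 -0.18090144  0.01568246] [-1.57053715e+00 -5.25987186e-04 -1.83554980e+00] [ 0.11943653 -2.06380708  0.43667906] 0.05160633343973688
```

View pics/w2.png

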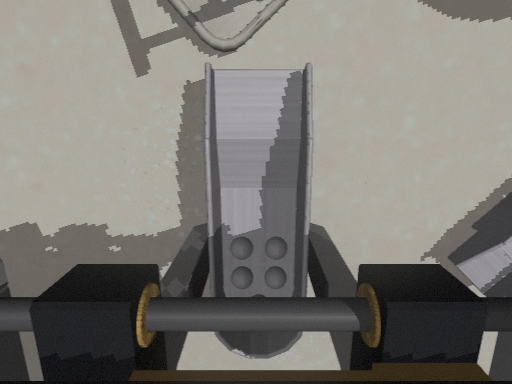

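The grip reads 51.6 mm and the balls are still in the trough. Now I'll lift gently.

Emit:
step_arm(commands=[{"xyz": [0, 0, 0.003], "twist": [0, 0, 0]}, {"xyz": [0, 0, 0.01], "twist": [0, 0, 0]}, {"xyz": [0, 0, 0.022], "twist": [0, 0, 0]}, {"xyz": [0, 0, 0.037], "twist": [0, 0, 0]}, {"xyz": [0, 0, 0.053], "twist": [0, 0, 0]}, {"xyz": [0, 0, 0.07], "twist": [0, 0, 0]}, {"xyz": [0, 0, 0.087], "twist": [0, 0, 0]}, {"xyz": [0, 0, 0.102], "twist": [0, 0, 0]}, {"xyz": [0, 0, 0.114], "twist": [0, 0, 0]}, {"xyz": [0, 0, 0.122], "twist": [0, 0, 0]}, {"xyz": [0, 0, 0.125], "twist": [0, 0, 0]}, {"xyz": [0, 0, 0.125], "twist": [0, 0, 0]}])

```text
time: 4.37
tool_pos: [0.5237, -0.1807, 0.1414]
ee_rot: [-1.569, -0.0, -1.835]
wrist_force: [-0.3, -0.2, -1.0]
width: 0.0517
```

```bash
python3 - <<'E'
from h import *
o=robot.get_obs();print(o['tool_pos'],o['ee_rot'],o['wrist_force'],o['wrist_torque'],o['width'])
p,d=robot.snapshot("wrist"); cv2.imwrite("pics/w3.png",p[:,:,::-1])
p,d=robot.snapshot("side"); cv2.imwrite("pics/s3.png",cv2.resize(p[100:240,180:380,::-1],None,fx=4,fy=4))
ci=robot.camera_info("side");P=cloud(ci,d)
m=(P[...,2]>.09)&(P[...,2]<.19)&(d>0)&(abs(P[...,0]-.54)<.12)&(abs(P[...,1]+.186)<.08)
np.save("pts3.npy",P[m]); Q=P[m]
s=(Q-[.5376,-.1855,0])@np.array([.965,-.262,0])
for a in range(-80,90,10):
    k=(s>a/1e3)&(s<a/1e3+.01)
    if k.sum(): print(a,Q[k,2].min().round(4),Q[k,2].max().round(4),k.sum())
E
```

```text
[ 0.52369144 -0.18072482  0.14140535] [-1.56939031e+00 -2.58842390e-04 -1.83549212e+00] [-0.2770677  -0.22107243 -0.9534014 ] [ 0.08842485  0.04378382 -0.04398268] 0.05169199574879586
-80 0.1241 0.1627 97
-70 0.1241 0.162 93
-60 0.1233 0.1619 90
-50 0.1243 0.1611 85
-40 0.1238 0.1616 87
-30 0.1241 0.189 196
-20 0.1231 0.1897 158
-10 0.125 0.188 62
0 0.1236 0.1622 61
10 0.124 0.1627 82
20 0.1249 0.161 83
30 0.1242 0.1619 88
40 0.1255 0.162 74
50 0.1346 0.1574 53
60 0.1344 0.1544 48
70 0.1337 0.1524 38
80 0.1459 0.1459 1
```

View pics/s3.png

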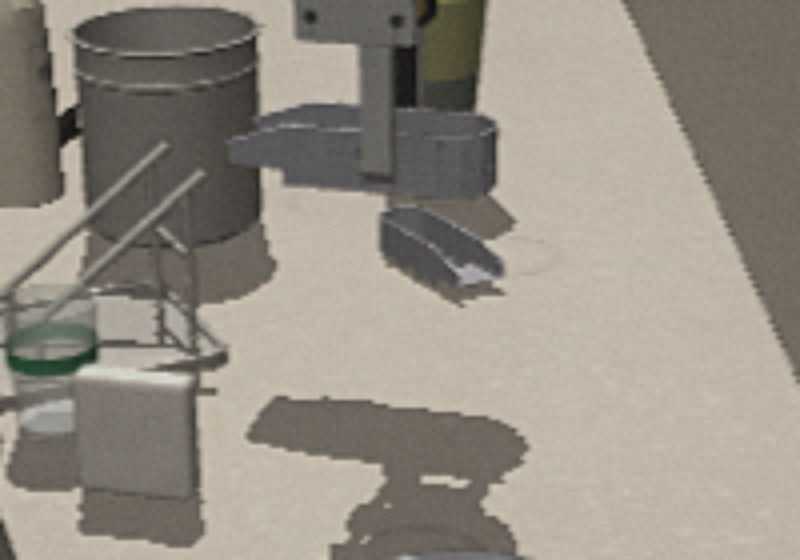

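View pics/w3.png

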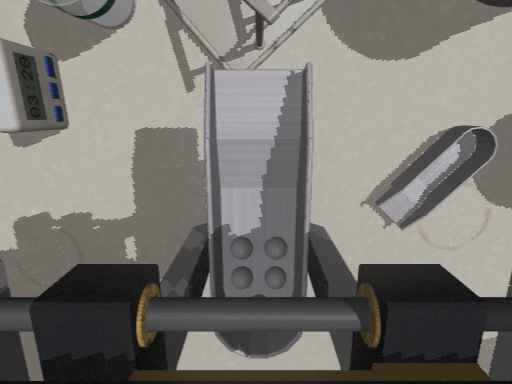

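The scoop hangs level: the underside is about 0.124 along its whole length and the spout about 0.134, with the balls inside. The underside is flat out to x ≈ 43 mm and then steps up 10 mm to the spout. Now I'll carry it to the dish while turning +40°.

Emit:
step_arm(commands=[{"xyz": [-0.0015, 0.0036, 0.001], "twist": [0, 0, 0.4]}, {"xyz": [-0.0044, 0.0108, 0.002], "twist": [0, 0, 1.2]}, {"xyz": [-0.0087, 0.0215, 0.003], "twist": [0, 0, 2.4]}, {"xyz": [-0.0145, 0.0359, 0.004], "twist": [0, 0, 4]}, {"xyz": [-0.021, 0.052, 0.005], "twist": [0, 0, 5.8]}, {"xyz": [-0.0283, 0.07, 0.006], "twist": [0, 0, 7.8]}, {"xyz": [-0.0363, 0.0898, 0.007], "twist": [0, 0, 10]}, {"xyz": [-0.045, 0.1113, 0.008], "twist": [0, 0, 12.4]}, {"xyz": [-0.0537, 0.1328, 0.009], "twist": [0, 0, 14.8]}, {"xyz": [-0.0624, 0.1544, 0.01], "twist": [0, 0, 17.2]}, {"xyz": [-0.0711, 0.1759, 0.011], "twist": [0, 0, 19.6]}, {"xyz": [-0.0798, 0.1975, 0.012], "twist": [0, 0, 22]}])

```text
time: 5.47
tool_pos: [0.4419, 0.0192, 0.1527]
ee_rot: [-1.57, 0.0, -1.447]
wrist_force: [0.4, 0.8, -1.6]
width: 0.052
```

Emit:
step_arm(commands=[{"xyz": [-0.0087, 0.0215, 0], "twist": [0, 0, 2.4]}, {"xyz": [-0.0174, 0.0431, 0], "twist": [0, 0, 4.8]}, {"xyz": [-0.0254, 0.0628, 0], "twist": [0, 0, 7]}, {"xyz": [-0.0326, 0.0808, 0], "twist": [0, 0, 9]}, {"xyz": [-0.0392, 0.0969, 0], "twist": [0, 0, 10.8]}, {"xyz": [-0.045, 0.1113, 0], "twist": [0, 0, 12.4]}, {"xyz": [-0.05, 0.1239, 0], "twist": [0, 0, 13.8]}, {"xyz": [-0.0544, 0.1346, 0], "twist": [0, 0, 15]}, {"xyz": [-0.058, 0.1436, 0], "twist": [0, 0, 16]}, {"xyz": [-0.0609, 0.1508, 0], "twist": [0, 0, 16.8]}, {"xyz": [-0.0634, 0.1569, 0], "twist": [0, 0, 17.5]}, {"xyz": [-0.0652, 0.1615, 0], "twist": [0, 0, 18]}])

```text
time: 6.47
tool_pos: [0.3778, 0.179, 0.1525]
ee_rot: [-1.571, -0.0, -1.136]
wrist_force: [-0.6, -0.5, -1.9]
width: 0.0518
```

Emit:
step_arm(commands=[{"xyz": [0, 0, 0], "twist": [0, 0, 0]}, {"xyz": [0, 0, 0], "twist": [-0.4, 0.9, 0]}, {"xyz": [0, 0, 0], "twist": [-1.1, 2.3, 0]}, {"xyz": [0, 0, 0], "twist": [-1.9, 4.1, 0]}, {"xyz": [0, 0, 0], "twist": [-2.8, 5.9, 0]}, {"xyz": [0, 0, 0], "twist": [-3.6, 7.7, 0]}, {"xyz": [0, 0, 0], "twist": [-4.4, 9.5, 0]}, {"xyz": [0, 0, 0], "twist": [-5.1, 10.9, 0]}, {"xyz": [0, 0, 0], "twist": [-5.6, 12.1, 0]}, {"xyz": [0, 0, 0], "twist": [-5.9, 12.7, 0]}, {"xyz": [0, 0, 0], "twist": [-5.9, 12.7, 0]}, {"xyz": [0, 0, 0], "twist": [-5.9, 12.7, 0]}])

```text
time: 7.47
tool_pos: [0.3784, 0.1783, 0.1524]
ee_rot: [-1.816, -0.0, -1.138]
wrist_force: [-0.3, -0.6, -2.3]
width: 0.0518
```

```bash
python3 - <<'E'
from h import *
from scipy.spatial.transform import Rotation as Ro
o=robot.get_obs();print(o['tool_pos'],o['ee_rot'],o['wrist_force'],o['wrist_torque'],o['width'],o['joint_positions'])
p,d=robot.snapshot("wrist"); cv2.imwrite("pics/w4.png",p[:,:,::-1])
p,d=robot.snapshot("side"); cv2.imwrite("pics/s4.png",cv2.resize(p[160:340,200:400,::-1],None,fx=4,fy=4)); np.save("s4.npy",d)
p,d=robot.snapshot("top"); cv2.imwrite("pics/t4.png",cv2.resize(p[170:290,80:220,::-1],None,fx=5,fy=5)); np.save("t4.npy",d)
M=Ro.from_euler('xyz',o['ee_rot']).as_matrix(); print(M)
E
```

```text
[0.37843309 0.17829118 0.152367  ] [-1.81563948e+00 -4.63404599e-04 -1.13750324e+00] [-0.28158722 -0.62918865 -2.34463637] [ 0.05424222 -0.15063091  0.00048059] 0.05178312737145497 [ 0.32630631  0.00422769  1.59891857 -0.02693225  1.78182357  1.46144563]
[[ 4.19861793e-01 -2.19814349e-01  8.80566708e-01]
 [-9.07587935e-01 -1.02184292e-01  4.07237658e-01]
 [ 4.63404582e-04 -9.70175253e-01 -2.42404132e-01]]
```

View pics/s4.png

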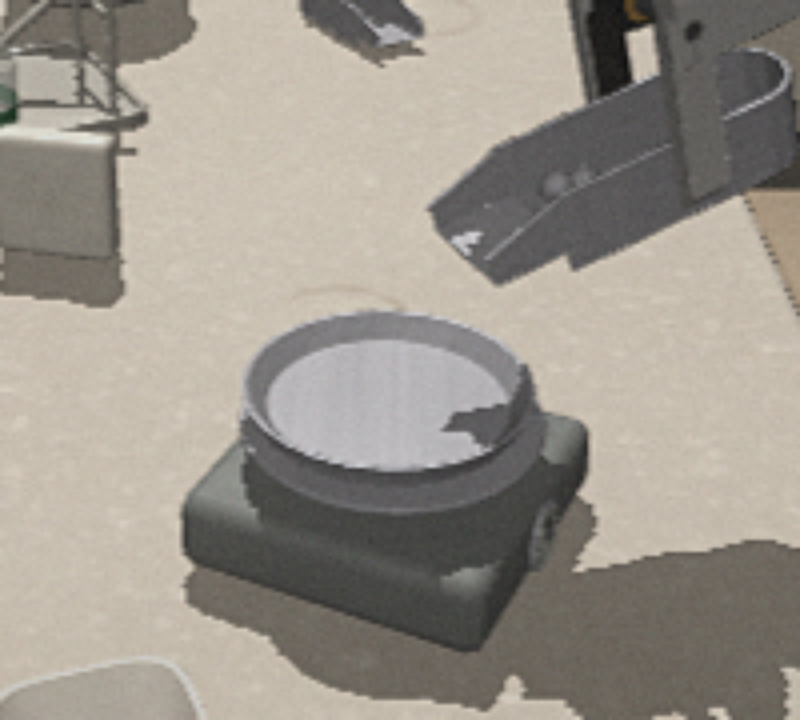

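View pics/w4.png

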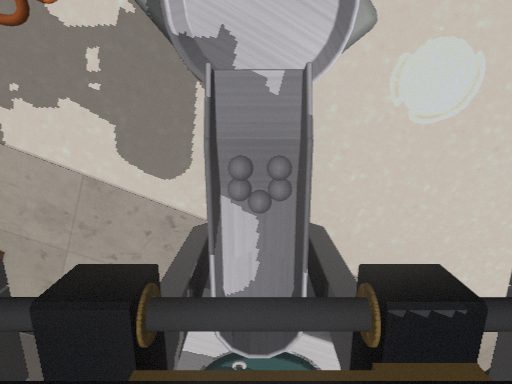

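View pics/t4.png

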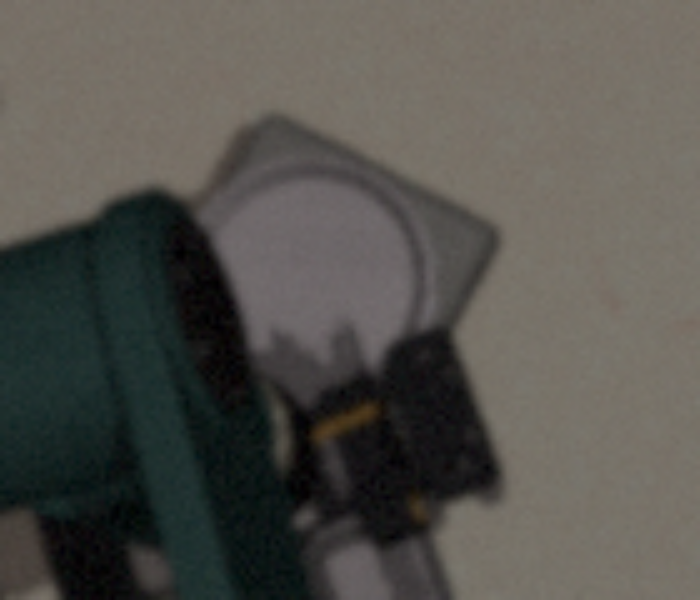

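Side view: the scoop is tipped 14°, with the near lip corner at full-image pixel (325,231) and the balls resting on the ramp foot. The wrist view shows all five balls at about (260,185). I'll check the predicted lip against the picture.

```bash
python3 - <<'E'
from h import *
ci=robot.camera_info("side")
print(proj(ci,[.450,.240,.1236]))
P=cloud(ci,np.load("s4.npy"))
print(P[229,324].round(4),P[228,322].round(4), ray(ci,325,230.75,.1236))
d=np.load("s4.npy")
# dish again
m=((P[...,2]>.066)&(P[...,2]<.08)&(d>0)&(abs(P[...,0]-.49)<.08)&(abs(P[...,1]-.23)<.08)).astype(np.uint8)
Q=P[m>0]; print(cv2.minEnclosingCircle(Q[:,:2].astype(np.float32)),np.percentile(Q[:,2],[50,95,99]))
fl=P[255:268,280:305]; print("floor z",np.median(fl[...,2]))
E
```

```text
(np.float64(322.93764851346646), np.float64(231.49633132460542))
[0.4486 0.2406 0.1285] [0.4513 0.2362 0.1278] [0.44652184 0.23758452 0.1236    ]
((0.49110740423202515, 0.2297767847776413), 0.0629144161939621) [0.06962115 0.07171868 0.07264508]
floor z 0.06102512364514809
```

The prediction agrees within about 3 mm. I'll descend 50 mm, then feel for contact in small steps.

Emit:
step_arm(commands=[{"xyz": [0, 0, -0.002], "twist": [0, 0, 0]}, {"xyz": [0, 0, -0.007], "twist": [0, 0, 0]}, {"xyz": [0, 0, -0.014], "twist": [0, 0, 0]}, {"xyz": [0, 0, -0.022], "twist": [0, 0, 0]}, {"xyz": [0, 0, -0.03], "twist": [0, 0, 0]}, {"xyz": [0, 0, -0.037], "twist": [0, 0, 0]}, {"xyz": [0, 0, -0.043], "twist": [0, 0, 0]}, {"xyz": [0, 0, -0.047], "twist": [0, 0, 0]}, {"xyz": [0, 0, -0.049], "twist": [0, 0, 0]}, {"xyz": [0, 0, -0.05], "twist": [0, 0, 0]}, {"xyz": [0, 0, -0.05], "twist": [0, 0, 0]}, {"xyz": [0, 0, -0.05], "twist": [0, 0, 0]}])

```text
time: 8.62
tool_pos: [0.3786, 0.1785, 0.1028]
ee_rot: [-1.815, -0.001, -1.137]
wrist_force: [1.1, -0.5, -0.9]
width: 0.0517
```

```bash
cat > see.py <<'E'
import sys
from h import *
k=sys.argv[1]
o=robot.get_obs();print(o['time'],o['tool_pos'].round(4),o['ee_rot'].round(3),o['wrist_force'].round(2),o['wrist_torque'].round(3),o['width'])
p,d=robot.snapshot("side"); cv2.imwrite(f"pics/s{k}.png",cv2.resize(p[160:340,200:400,::-1],None,fx=4,fy=4)); np.save(f"s{k}.npy",d)
p,d=robot.snapshot("wrist"); cv2.imwrite(f"pics/w{k}.png",p[:,:,::-1])
o=robot.get_obs();print(o['time'],o['tool_pos'].round(4),o['wrist_force'].round(2),o['wrist_torque'].round(3))
E
python3 see.py 5
```

```text
8.6167 [0.3786 0.1785 0.1028] [-1.815e+00 -1.000e-03 -1.137e+00] [ 1.08 -0.54 -0.86] [ 0.124 -0.176 -0.013] 0.051683240336038425
8.7167 [0.3787 0.1785 0.1029] [-0.76  0.52 -1.85] [ 0.053 -0.119  0.014]
```

View pics/s5.png

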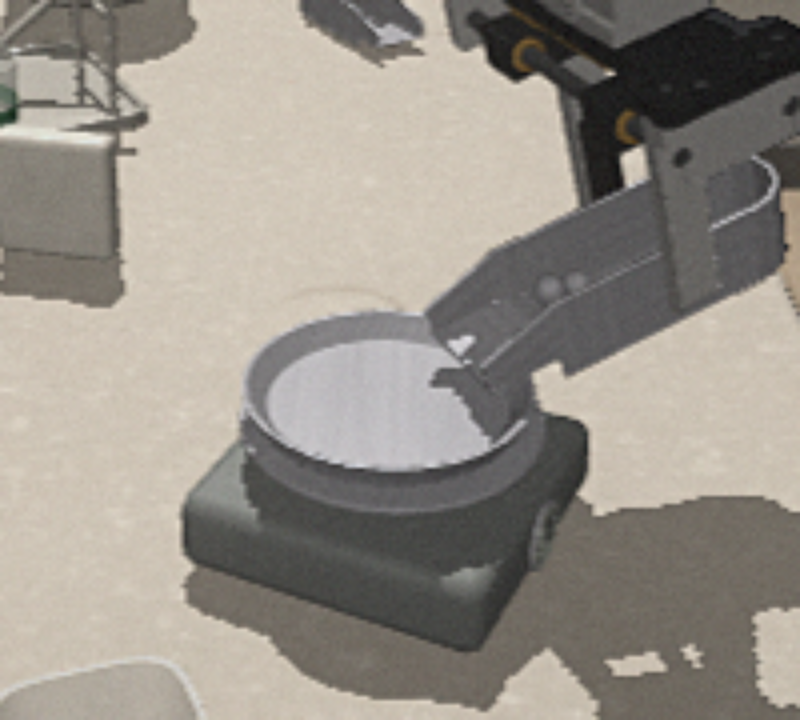

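Emit:
step_arm(commands=[{"xyz": [0, 0, -0.002], "twist": [0, 0, 0]}, {"xyz": [0, 0, -0.004], "twist": [0, 0, 0]}, {"xyz": [0, 0, -0.006], "twist": [0, 0, 0]}, {"xyz": [0, 0, -0.006], "twist": [0, 0, 0]}, {"xyz": [0, 0, -0.006], "twist": [0, 0, 0]}])

```text
time: 9.13
tool_pos: [0.3782, 0.1783, 0.0963]
ee_rot: [-1.816, -0.0, -1.137]
wrist_force: [0.3, -0.5, -1.6]
width: 0.0521
```

```bash
python3 see.py 6
```

```text
9.1333 [0.3782 0.1783 0.0963] [-1.816 -0.    -1.137] [ 0.29 -0.53 -1.6 ] [ 0.031 -0.129 -0.036] 0.052053126388451026
9.2333 [0.3783 0.1783 0.0965] [-0.22  0.79 -1.35] [ 0.078 -0.14   0.023]
```

View pics/s6.png

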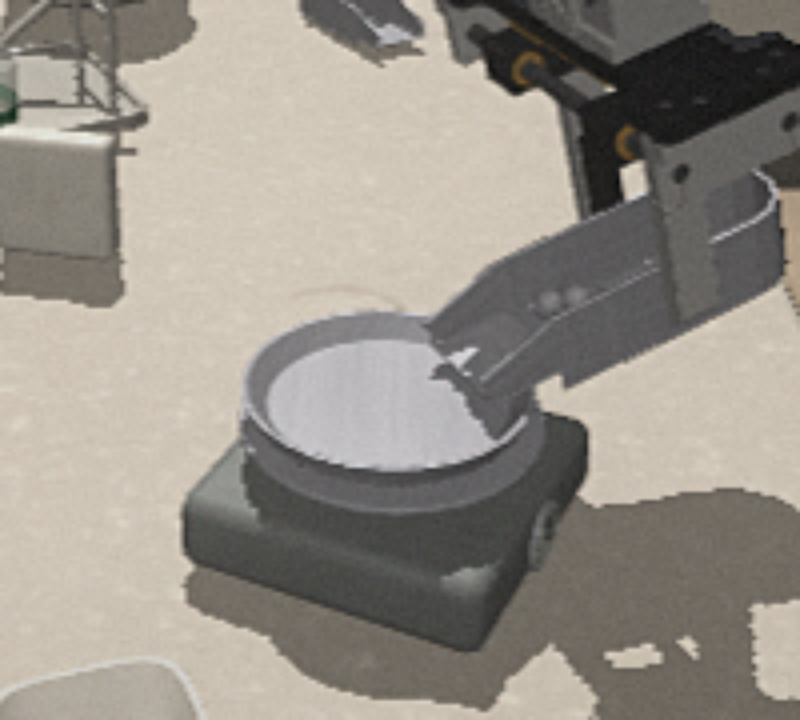

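Emit:
step_arm(commands=[{"xyz": [0, 0, -0.001], "twist": [0, 0, 0]}, {"xyz": [0, 0, -0.002], "twist": [0, 0, 0]}, {"xyz": [0, 0, -0.002], "twist": [0, 0, 0]}, {"xyz": [0, 0, -0.002], "twist": [0, 0, 0]}])

```text
time: 9.57
tool_pos: [0.3784, 0.1784, 0.0947]
ee_rot: [-1.815, -0.0, -1.137]
wrist_force: [-1.1, 0.2, 0.2]
width: 0.052
```

```bash
python3 see.py 7
```

```text
9.5667 [0.3784 0.1784 0.0947] [-1.815 -0.    -1.137] [-1.14  0.21  0.21] [ 0.088 -0.078  0.   ] 0.052014928213211936
9.6667 [0.3784 0.1784 0.0947] [-0.3   0.5  -0.01] [ 0.087 -0.074  0.085]
```

Vertical force went from about -2 N to 0, so the scoop rests on the dish with roughly 1.5 to 2 N. I'll hold briefly and check.

Emit:
step_arm(commands=[{"xyz": [0, 0, 0], "twist": [0, 0, 0]}, {"xyz": [0, 0, 0], "twist": [0, 0, 0]}, {"xyz": [0, 0, 0], "twist": [0, 0, 0]}, {"xyz": [0, 0, 0], "twist": [0, 0, 0]}])

```text
time: 10.0
tool_pos: [0.3784, 0.1784, 0.0946]
ee_rot: [-1.815, -0.0, -1.137]
wrist_force: [-0.2, -0.8, 0.2]
width: 0.0519
```

```bash
python3 see.py 8
```

```text
10.0 [0.3784 0.1784 0.0946] [-1.815 -0.    -1.137] [-0.22 -0.81  0.22] [ 0.123 -0.128 -0.036] 0.05189401000899846
10.1 [0.3784 0.1784 0.0946] [ 0.73 -0.06 -0.16] [ 0.118 -0.122  0.004]
```

View pics/s8.png

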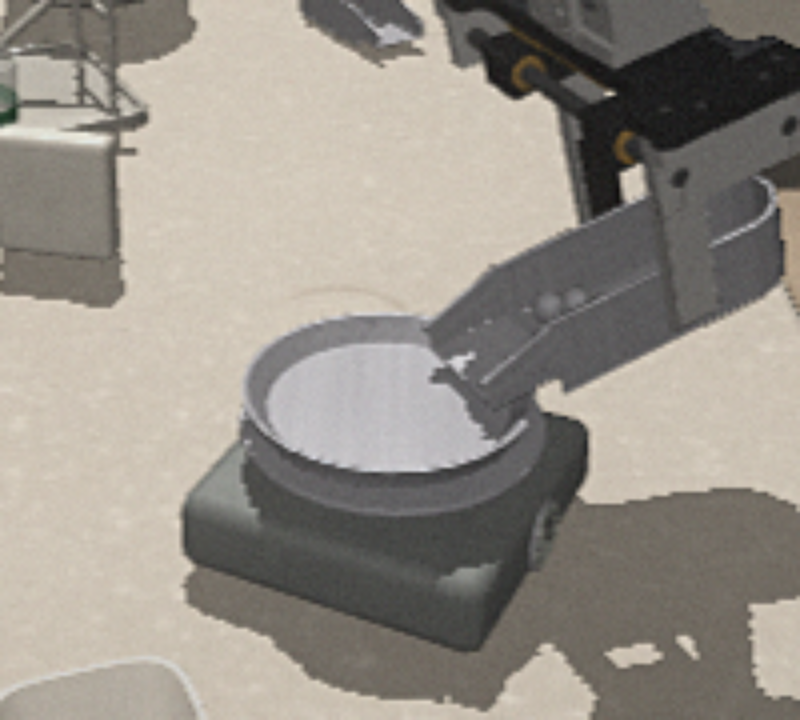

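View pics/w8.png

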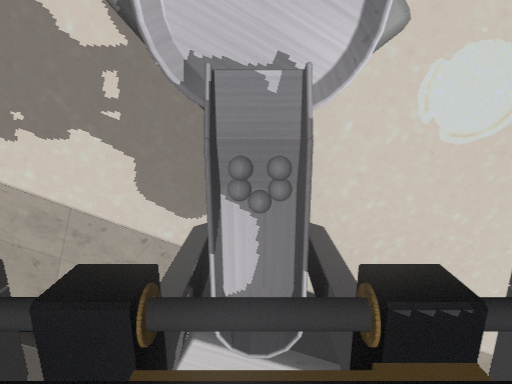

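The dish has sunk by under 1 mm and the five balls sit behind the ramp at about wrist (260,185). Stage 1 is clearly held. Now I'll tip slowly about the lip, first to 22°.

Emit:
step_arm(commands=[{"xyz": [0.0004, 0.0002, 0.0016], "twist": [-0.42, 0.91, 0]}, {"xyz": [0.0009, 0.0004, 0.0032], "twist": [-0.84, 1.82, 0]}, {"xyz": [0.0014, 0.0007, 0.0047], "twist": [-1.26, 2.72, 0]}, {"xyz": [0.002, 0.0009, 0.0063], "twist": [-1.68, 3.63, 0]}, {"xyz": [0.0026, 0.0012, 0.0078], "twist": [-2.1, 4.54, 0]}, {"xyz": [0.0032, 0.0015, 0.0093], "twist": [-2.52, 5.45, 0]}, {"xyz": [0.0038, 0.0018, 0.0108], "twist": [-2.94, 6.36, 0]}, {"xyz": [0.0045, 0.002, 0.0123], "twist": [-3.36, 7.26, 0]}, {"xyz": [0.0045, 0.002, 0.0123], "twist": [-3.36, 7.26, 0]}, {"xyz": [0.0045, 0.002, 0.0123], "twist": [-3.36, 7.26, 0]}])

```text
time: 10.93
tool_pos: [0.383, 0.1805, 0.1066]
ee_rot: [-1.955, -0.0, -1.137]
wrist_force: [-0.5, -0.7, -2.0]
width: 0.0518
```

```bash
python3 see.py 9
```

```text
10.9333 [0.383  0.1805 0.1066] [-1.955 -0.    -1.137] [-0.46 -0.69 -1.97] [ 0.112 -0.269  0.008] 0.05181292129102607
11.0333 [0.3827 0.1803 0.1067] [-0.68 -0.54 -2.33] [ 0.131 -0.322 -0.017]
```

View pics/s9.png

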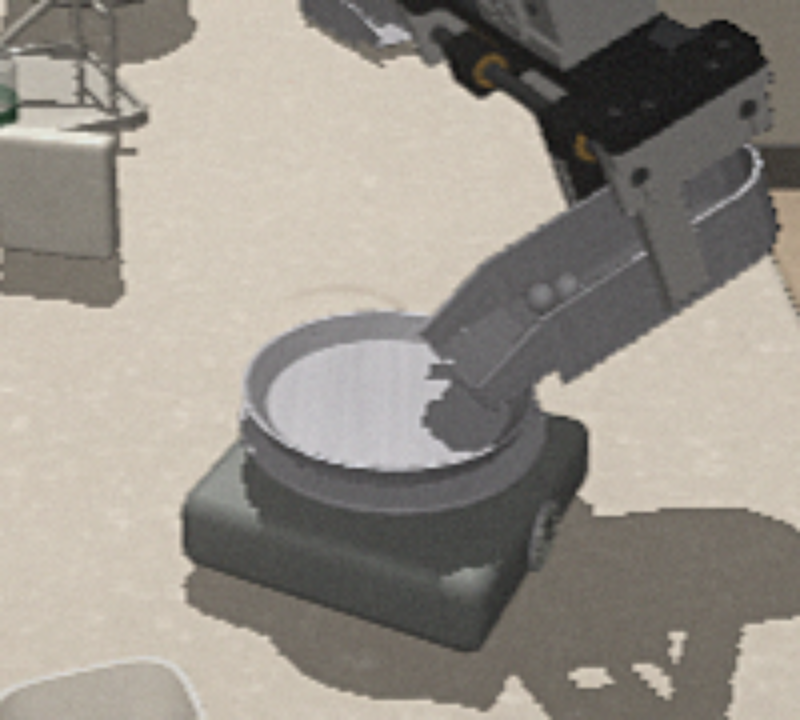

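View pics/w9.png

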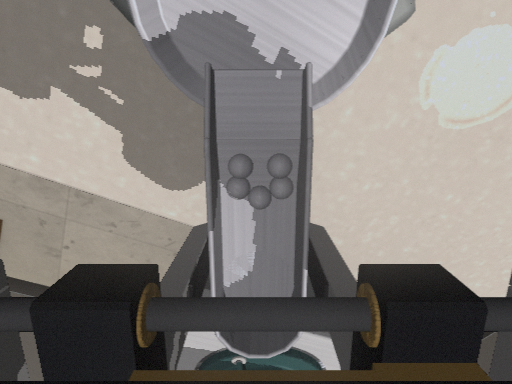

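At 22° all five balls are still in, and the lip is about 3 mm above the dish floor with no contact. I'll creep on at 0.5° per row while lowering the lip 1.5 mm.

Emit:
step_arm(commands=[{"xyz": [0.0004, 0.0002, 0.0006], "twist": [-0.21, 0.45, 0]}, {"xyz": [0.0007, 0.0003, 0.0012], "twist": [-0.42, 0.91, 0]}, {"xyz": [0.0011, 0.0005, 0.0017], "twist": [-0.63, 1.36, 0]}, {"xyz": [0.0014, 0.0006, 0.0023], "twist": [-0.84, 1.82, 0]}, {"xyz": [0.0018, 0.0008, 0.0029], "twist": [-1.05, 2.27, 0]}, {"xyz": [0.0021, 0.001, 0.0035], "twist": [-1.26, 2.72, 0]}, {"xyz": [0.0025, 0.0011, 0.0041], "twist": [-1.47, 3.18, 0]}, {"xyz": [0.0028, 0.0013, 0.0046], "twist": [-1.68, 3.63, 0]}, {"xyz": [0.0032, 0.0014, 0.0052], "twist": [-1.89, 4.09, 0]}, {"xyz": [0.0035, 0.0016, 0.0058], "twist": [-2.1, 4.54, 0]}, {"xyz": [0.0035, 0.0016, 0.0058], "twist": [-2.1, 4.54, 0]}, {"xyz": [0.0035, 0.0016, 0.0058], "twist": [-2.1, 4.54, 0]}])

```text
time: 12.03
tool_pos: [0.3865, 0.182, 0.1125]
ee_rot: [-2.042, -0.0, -1.137]
wrist_force: [-0.5, 0.3, -1.6]
width: 0.0517
```

```bash
python3 see.py 10
```

```text
12.0333 [0.3865 0.182  0.1125] [-2.042 -0.    -1.137] [-0.54  0.28 -1.55] [ 0.187 -0.244  0.024] 0.05174677968457426
12.1333 [0.3864 0.182  0.1127] [ 0.15 -0.35 -2.04] [ 0.191 -0.287  0.026]
```

View pics/s10.png

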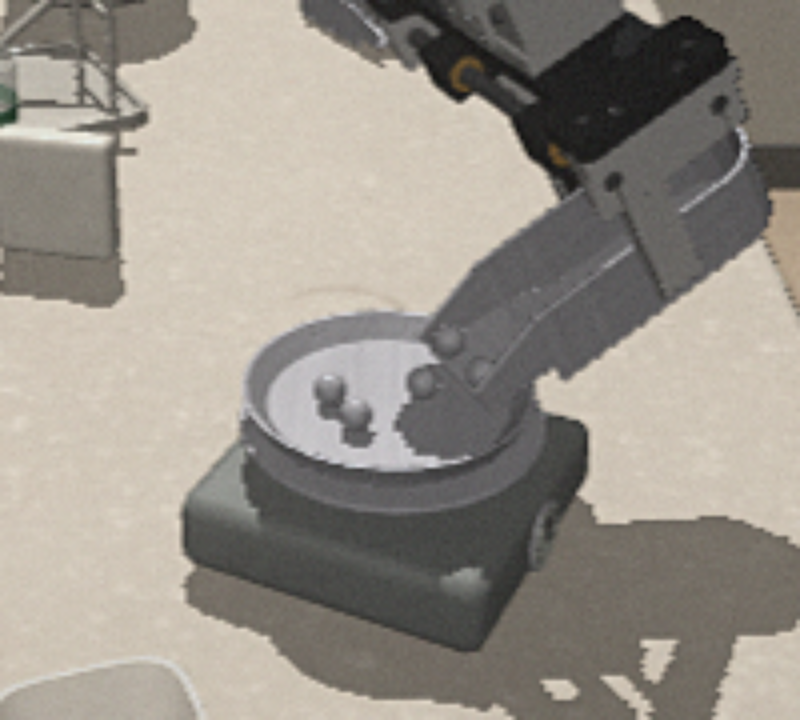

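View pics/w10.png

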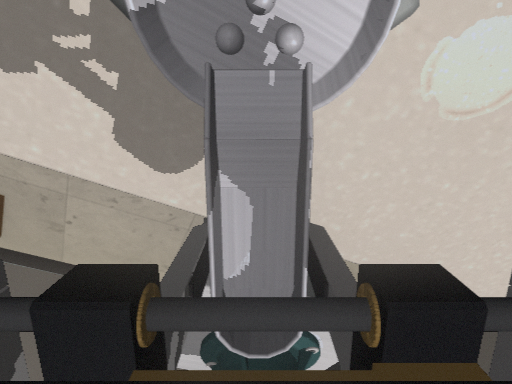

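The balls are rolling out gently: two are on the dish floor, one is at the lip and two are on the spout. I'll hold at 27° and look again.

Emit:
step_arm(commands=[{"xyz": [0, 0, 0], "twist": [0, 0, 0]}, {"xyz": [0, 0, 0], "twist": [0, 0, 0]}, {"xyz": [0, 0, 0], "twist": [0, 0, 0]}, {"xyz": [0, 0, 0], "twist": [0, 0, 0]}, {"xyz": [0, 0, 0], "twist": [0, 0, 0]}, {"xyz": [0, 0, 0], "twist": [0, 0, 0]}, {"xyz": [0, 0, 0], "twist": [0, 0, 0]}, {"xyz": [0, 0, 0], "twist": [0, 0, 0]}])

```text
time: 12.8
tool_pos: [0.3864, 0.1819, 0.1126]
ee_rot: [-2.042, -0.0, -1.137]
wrist_force: [-0.1, -0.6, -1.5]
width: 0.0519
```

```bash
python3 see.py 11
```

```text
12.8 [0.3864 0.1819 0.1126] [-2.042 -0.    -1.137] [-0.14 -0.56 -1.48] [ 0.157 -0.324  0.012] 0.05191696475590147
12.9 [0.3863 0.1819 0.1126] [-0.08  0.7  -1.41] [ 0.14  -0.29  -0.025]
```

View pics/s11.png

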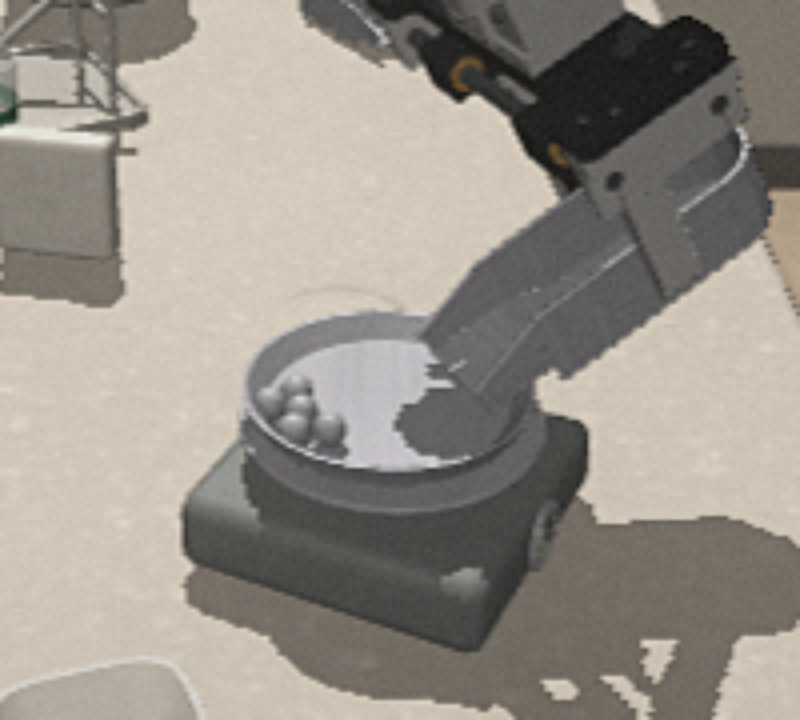

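View pics/w11.png

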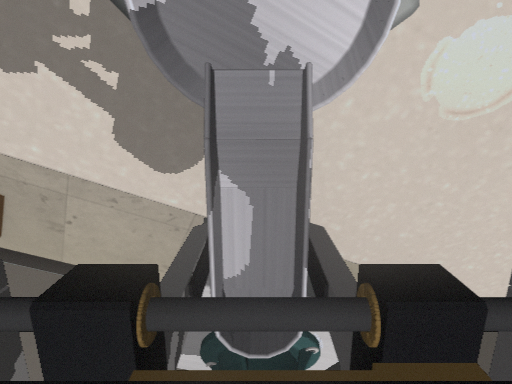

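All five balls are in the dish near the far rim at crop (300,410), and the scoop is empty. I'll hold for another second so they settle with the lip low.

Emit:
step_arm(commands=[{"xyz": [0, 0, 0], "twist": [0, 0, 0]}, {"xyz": [0, 0, 0], "twist": [0, 0, 0]}, {"xyz": [0, 0, 0], "twist": [0, 0, 0]}, {"xyz": [0, 0, 0], "twist": [0, 0, 0]}, {"xyz": [0, 0, 0], "twist": [0, 0, 0]}, {"xyz": [0, 0, 0], "twist": [0, 0, 0]}, {"xyz": [0, 0, 0], "twist": [0, 0, 0]}, {"xyz": [0, 0, 0], "twist": [0, 0, 0]}, {"xyz": [0, 0, 0], "twist": [0, 0, 0]}, {"xyz": [0, 0, 0], "twist": [0, 0, 0]}, {"xyz": [0, 0, 0], "twist": [0, 0, 0]}, {"xyz": [0, 0, 0], "twist": [0, 0, 0]}])

```text
time: 13.9
tool_pos: [0.3863, 0.182, 0.1126]
ee_rot: [-2.042, -0.0, -1.137]
wrist_force: [0.1, 0.5, -1.1]
width: 0.0519
```

```bash
python3 see.py 12; python3 - <<'E'
from h import *
ci=robot.camera_info("side")
d=np.load("s12.npy")
for a in [(300,410)]: print(ray(ci,200+a[0]/4,160+a[1]/4,.069))
E
```

```text
13.9 [0.3863 0.182  0.1126] [-2.042 -0.    -1.137] [ 0.07  0.46 -1.13] [ 0.091 -0.294  0.041] 0.05191510346425917
14.0 [0.3864 0.182  0.1126] [-0.3   0.24 -1.45] [ 0.13  -0.313  0.049]
[0.52640505 0.24681381 0.069     ]
```

View pics/s12.png

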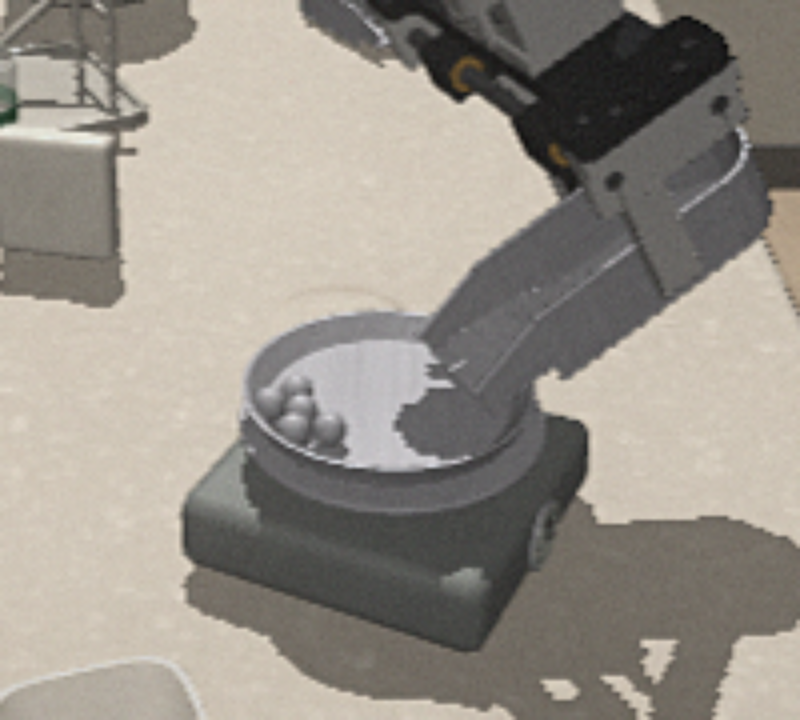

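The balls are at rest. I'll check each ball's distance from the dish centre.

```bash
python3 - <<'E'
from h import *
ci=robot.camera_info("side")
d=np.load("s12.npy");P=cloud(ci,d)
m=((P[...,2]>.066)&(P[...,2]<.08)&(d>0)&(abs(P[...,0]-.49)<.08)&(abs(P[...,1]-.23)<.08))
Q=P[m]; c,r=cv2.minEnclosingCircle(Q[:,:2].astype(np.float32)); print(c,r)
for a in [(272,402),(298,386),(301,407),(295,427),(329,430)]:
    X=ray(ci,200+a[0]/4,160+a[1]/4,.069); print(X.round(4),np.hypot(*(X[:2]-[.491,.230])).round(4))
    v,u=160+a[1]//4,200+a[0]//4; print('   depth',P[v,u].round(4))
E
```

```text
(0.4809291362762451, 0.22793398797512054) 0.07136379927396774
[0.538  0.2411 0.069 ] 0.0482
   depth [0.5216 0.898  0.4994]
[0.5273 0.2289 0.069 ] 0.0363
   depth [0.5281 0.2335 0.073 ]
[0.526  0.2446 0.069 ] 0.0379
   depth [0.5264 0.2487 0.0732]
[0.5284 0.2591 0.069 ] 0.0474
   depth [0.5295 0.2649 0.0743]
[0.5147 0.261  0.069 ] 0.0391
   depth [0.5152 0.2651 0.0727]
```

All balls are within about 48 mm of the centre, against a limit of 52 mm, and down at floor height. Now I'll lift the scoop straight out and level it.

Emit:
step_arm(commands=[{"xyz": [0, 0, 0.003], "twist": [0, 0, 0]}, {"xyz": [0, 0, 0.01], "twist": [0, 0, 0]}, {"xyz": [-0.002, -0.001, 0.02], "twist": [0, 0, 0]}, {"xyz": [-0.006, -0.003, 0.032], "twist": [0, 0, 0]}, {"xyz": [-0.011, -0.005, 0.044], "twist": [0, 0, 0]}, {"xyz": [-0.016, -0.008, 0.055], "twist": [1.2, -2.6, 0]}, {"xyz": [-0.021, -0.01, 0.063], "twist": [2.9, -6.4, 0]}, {"xyz": [-0.025, -0.012, 0.069], "twist": [4.8, -10.4, 0]}, {"xyz": [-0.027, -0.013, 0.073], "twist": [6.7, -14.5, 0]}, {"xyz": [-0.027, -0.013, 0.075], "twist": [8.6, -18.6, 0]}, {"xyz": [-0.027, -0.013, 0.075], "twist": [10.2, -22.1, 0]}, {"xyz": [-0.027, -0.013, 0.075], "twist": [11.3, -24.5, 0]}])

```text
time: 15.0
tool_pos: [0.3585, 0.1687, 0.1899]
ee_rot: [-1.565, -0.002, -1.138]
wrist_force: [-0.3, -0.0, -1.5]
width: 0.0517
```

```bash
python3 see.py 13
```

```text
15.0 [0.3585 0.1687 0.1899] [-1.565 -0.002 -1.138] [-0.34 -0.02 -1.55] [ 0.029  0.005 -0.001] 0.05172765703845446
15.1 [0.358  0.1684 0.1896] [-0.66 -0.09 -1.63] [-0.017  0.092  0.031]
```

View pics/s13.png

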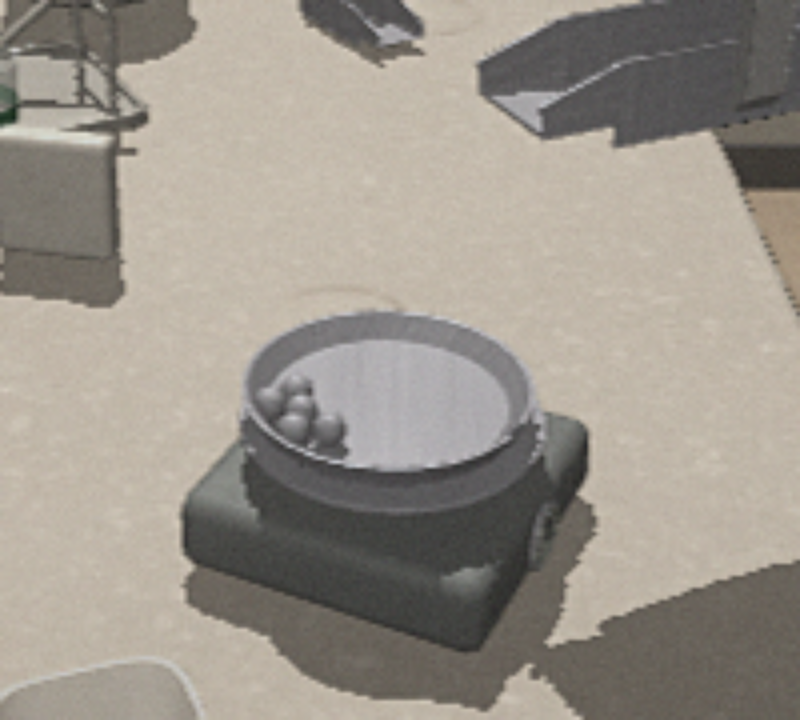

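The scoop is level and empty, and the dish is undisturbed with five balls in it. I'll carry the scoop to the clear worktop near (0.44, -0.03).

Emit:
step_arm(commands=[{"xyz": [0.002, -0.004, 0], "twist": [0, 0, -0.5]}, {"xyz": [0.007, -0.016, 0], "twist": [0, 0, -2]}, {"xyz": [0.014, -0.034, 0], "twist": [0, 0, -4.3]}, {"xyz": [0.022, -0.054, 0], "twist": [0, 0, -6.8]}, {"xyz": [0.031, -0.076, 0], "twist": [0, 0, -9.5]}, {"xyz": [0.04, -0.098, 0], "twist": [0, 0, -12.3]}, {"xyz": [0.049, -0.12, 0], "twist": [0, 0, -15]}, {"xyz": [0.058, -0.142, 0], "twist": [0, 0, -17.8]}, {"xyz": [0.066, -0.162, 0], "twist": [0, 0, -20.3]}, {"xyz": [0.074, -0.18, 0], "twist": [0, 0, -22.6]}, {"xyz": [0.08, -0.194, 0], "twist": [0, 0, -24.4]}, {"xyz": [0.082, -0.199, 0], "twist": [0, 0, -25]}])

```text
time: 16.1
tool_pos: [0.4422, -0.0323, 0.1872]
ee_rot: [-1.574, -0.002, -1.578]
wrist_force: [0.0, 0.2, -1.3]
width: 0.0518
```

Emit:
step_arm(commands=[{"xyz": [0, 0, -0.004], "twist": [0, 0, 0]}, {"xyz": [0, 0, -0.016], "twist": [0, 0, 0]}, {"xyz": [0, 0, -0.034], "twist": [0, 0, 0]}, {"xyz": [0, 0, -0.055], "twist": [0, 0, 0]}, {"xyz": [0, 0, -0.077], "twist": [0, 0, 0]}, {"xyz": [0, 0, -0.099], "twist": [0, 0, 0]}, {"xyz": [0, 0, -0.12], "twist": [0, 0, 0]}, {"xyz": [0, 0, -0.137], "twist": [0, 0, 0]}, {"xyz": [0, 0, -0.149], "twist": [0, 0, 0]}, {"xyz": [0, 0, -0.156], "twist": [0, 0, 0]}, {"xyz": [0, 0, -0.158], "twist": [0, 0, 0]}, {"xyz": [0, 0, -0.158], "twist": [0, 0, 0]}])

```text
time: 17.1
tool_pos: [0.4407, -0.0293, 0.0289]
ee_rot: [-1.573, -0.001, -1.573]
wrist_force: [0.4, -0.5, -0.3]
width: 0.0522
```

```bash
python3 see.py 14; python3 - <<'E'
from h import *
ci=robot.camera_info("side"); d=np.load("s14.npy");P=cloud(ci,d)
m=(P[...,2]>.007)&(P[...,2]<.085)&(d>0)&(abs(P[...,0]-.455)<.1)&(abs(P[...,1]+.03)<.06)
Q=P[m]
for a in np.arange(.36,.55,.015):
    k=(Q[:,0]>a)&(Q[:,0]<a+.015)
    if k.sum()>3: print(a.round(3),np.percentile(Q[k,2],[2,98]).round(4),k.sum())
p,_=robot.snapshot("side"); cv2.imwrite("pics/s14f.png",p[:,:,::-1])
E
```

```text
17.1 [ 0.4407 -0.0293  0.0289] [-1.573e+00 -1.000e-03 -1.573e+00] [ 0.39 -0.45 -0.27] [ 0.029  0.022 -0.023] 0.05220678593395784
17.2 [ 0.4419 -0.0298  0.0304] [ 0.44  0.26 -1.16] [ 0.009  0.03  -0.051]
0.375 [0.0154 0.0508] 120
0.39 [0.0147 0.0498] 176
0.405 [0.0129 0.0494] 182
0.42 [0.0121 0.0802] 149
0.435 [0.0147 0.0832] 255
0.45 [0.0126 0.0495] 173
0.465 [0.0129 0.0497] 182
0.48 [0.0132 0.0496] 182
0.495 [0.0144 0.049 ] 158
0.51 [0.024  0.0449] 122
0.525 [0.0238 0.0403] 82
```

View pics/s14f.png

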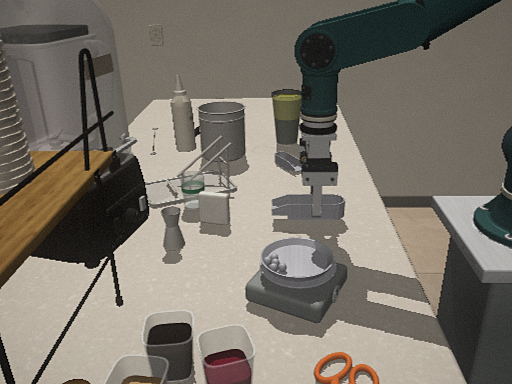

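The scoop is level over clear worktop, with its underside about 13 mm up. I'll lower it.

Emit:
step_arm(commands=[{"xyz": [0, 0, -0.003], "twist": [0, 0, 0]}, {"xyz": [0, 0, -0.006], "twist": [0, 0, 0]}, {"xyz": [0, 0, -0.009], "twist": [0, 0, 0]}, {"xyz": [0, 0, -0.011], "twist": [0, 0, 0]}, {"xyz": [0, 0, -0.0125], "twist": [0, 0, 0]}, {"xyz": [0, 0, -0.0125], "twist": [0, 0, 0]}, {"xyz": [0, 0, -0.0125], "twist": [0, 0, 0]}])

```text
time: 17.83
tool_pos: [0.4413, -0.03, 0.0169]
ee_rot: [-1.572, -0.001, -1.574]
wrist_force: [-0.2, -0.1, -1.0]
width: 0.0515
```

```bash
python3 see.py 15
```

```text
17.8333 [ 0.4413 -0.03    0.0169] [-1.572e+00 -1.000e-03 -1.574e+00] [-0.24 -0.08 -1.02] [0.04  0.014 0.016] 0.05153291006508241
17.9333 [ 0.4415 -0.0301  0.0172] [ 0.32  0.75 -1.73] [ 0.022  0.008 -0.016]
```

Emit:
step_arm(commands=[{"xyz": [0, 0, -0.0007], "twist": [0, 0, 0]}, {"xyz": [0, 0, -0.0014], "twist": [0, 0, 0]}, {"xyz": [0, 0, -0.0014], "twist": [0, 0, 0]}, {"xyz": [0, 0, -0.0014], "twist": [0, 0, 0]}])

```text
time: 18.27
tool_pos: [0.4414, -0.03, 0.0157]
ee_rot: [-1.571, -0.001, -1.574]
wrist_force: [-0.3, 1.0, -0.7]
width: 0.0518
```

```bash
python3 see.py 16
```

```text
18.2667 [ 0.4414 -0.03    0.0157] [-1.571e+00 -1.000e-03 -1.574e+00] [-0.31  0.97 -0.67] [ 0.013  0.069 -0.021] 0.051844872734465954
18.3667 [ 0.4414 -0.0301  0.0158] [-0.55  0.21 -0.78] [0.022 0.018 0.029]
```

The TCP is back at the height it had at the grasp (15.7 mm) and the force is easing, so the scoop is down. I'll open and retreat upward.

Emit:
step_arm(commands=[{"xyz": [0, 0, 0], "twist": [0, 0, 0]}, {"xyz": [0, 0, 0], "twist": [0, 0, 0]}, {"xyz": [0, 0, 0], "twist": [0, 0, 0]}, {"xyz": [0, 0, 0], "twist": [0, 0, 0]}, {"xyz": [0, 0, 0], "twist": [0, 0, 0]}, {"xyz": [0, 0, 0], "twist": [0, 0, 0]}, {"xyz": [0, 0, 0], "twist": [0, 0, 0]}, {"xyz": [0, 0, 0], "twist": [0, 0, 0]}], fingers=0)

```text
time: 19.03
tool_pos: [0.4413, -0.03, 0.0157]
ee_rot: [-1.571, -0.001, -1.574]
wrist_force: [-0.2, 0.2, -0.3]
width: 0.0935
```

Emit:
step_arm(commands=[{"xyz": [0, 0, 0.002], "twist": [0, 0, 0]}, {"xyz": [0, 0, 0.008], "twist": [0, 0, 0]}, {"xyz": [0, 0, 0.018], "twist": [0, 0, 0]}, {"xyz": [0, 0, 0.03], "twist": [0, 0, 0]}, {"xyz": [0, 0, 0.045], "twist": [0, 0, 0]}, {"xyz": [0, 0, 0.065], "twist": [0, 0, 0]}, {"xyz": [0, 0, 0.085], "twist": [0, 0, 0]}, {"xyz": [0, 0, 0.105], "twist": [0, 0, 0]}, {"xyz": [0, 0, 0.125], "twist": [0, 0, 0]}, {"xyz": [0, 0, 0.14], "twist": [0, 0, 0]}, {"xyz": [0, 0, 0.15], "twist": [0, 0, 0]}, {"xyz": [0, 0, 0.15], "twist": [0, 0, 0]}])

```text
time: 20.03
tool_pos: [0.443, -0.0303, 0.1692]
ee_rot: [-1.565, -0.002, -1.574]
wrist_force: [0.2, 0.7, -0.2]
width: 0.0943
```

```bash
python3 see.py 17; python3 - <<'E'
from h import *
ci=robot.camera_info("side"); d=np.load("s17.npy");P=cloud(ci,d)
m=(P[...,2]>.007)&(P[...,2]<.06)&(d>0)&(abs(P[...,0]-.455)<.1)&(abs(P[...,1]+.03)<.06)
Q=P[m]; print(cv2.minAreaRect(Q[:,:2].astype(np.float32)))
for a in np.arange(.36,.55,.03):
    k=(Q[:,0]>a)&(Q[:,0]<a+.03)
    if k.sum()>3: print(a.round(3),np.percentile(Q[k,2],[98]).round(4),k.sum())
m=((P[...,2]>.066)&(P[...,2]<.08)&(d>0)&(abs(P[...,0]-.49)<.08)&(abs(P[...,1]-.23)<.08))
Q=P[m]; print(cv2.minEnclosingCircle(Q[:,:2].astype(np.float32)),np.percentile(Q[:,2],98))
p,_=robot.snapshot("side"); cv2.imwrite("pics/s17f.png",p[:,:,::-1])
E
```

```text
20.0333 [ 0.443  -0.0303  0.1692] [-1.565 -0.002 -1.574] [ 0.21  0.68 -0.16] [-0.009  0.034 -0.049] 0.09427297365642469
20.1333 [ 0.4413 -0.03    0.1659] [-0.61  0.14 -0.41] [ 0.014  0.033 -0.007]
((0.45734408497810364, -0.02809297852218151), (0.15886490046977997, 0.06021827459335327), 0.43446066975593567)
0.36 [0.0375] 98
0.39 [0.0369] 311
0.42 [0.037] 315
0.45 [0.0373] 309
0.48 [0.0365] 315
0.51 [0.0311] 217
((0.4912773668766022, 0.22906938195228577), 0.0627838596701622) 0.0747877827761574
```

View pics/s17f.png

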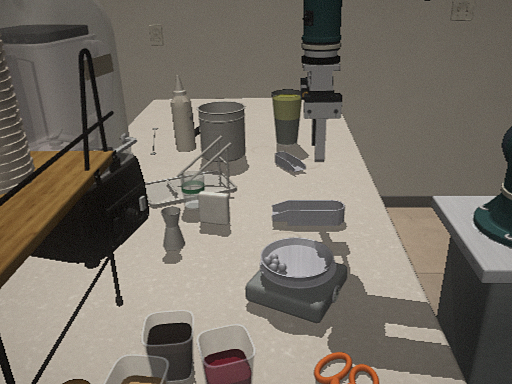

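View pics/w17.png

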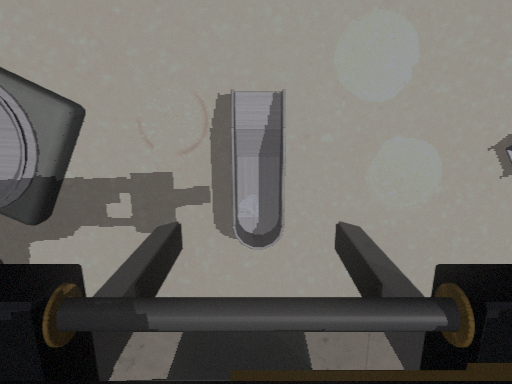

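View pics/s17.png

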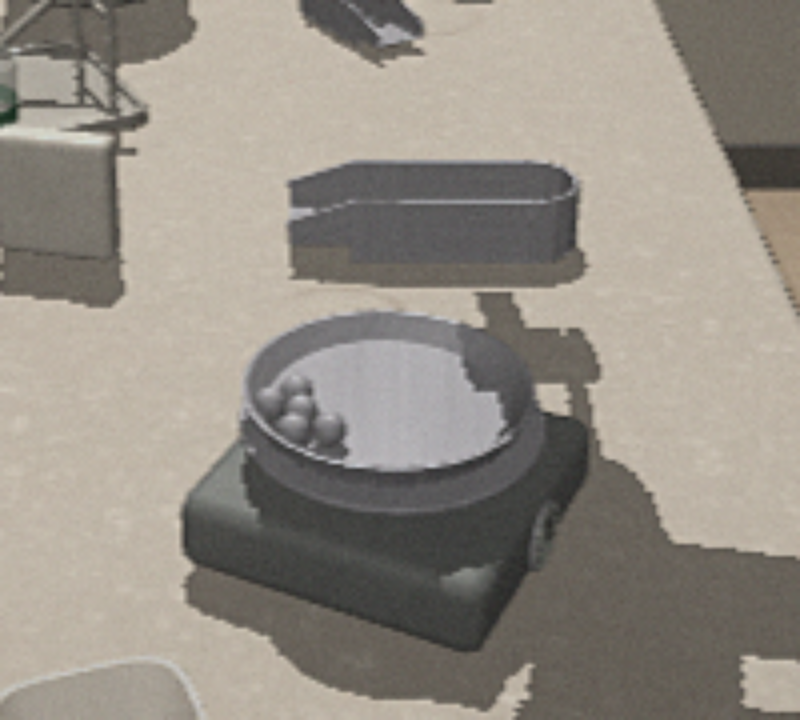

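The scoop stands level and empty on the worktop at (0.457, -0.028), the five balls lie in the dish, and the bystanders are unmoved. I'll cross-check the ball distances in the top view.

```bash
python3 - <<'E'
from h import *
p,d=robot.snapshot("top"); cv2.imwrite("pics/t18.png",cv2.resize(cv2.convertScaleAbs(p[180:270,95:190,::-1],alpha=1.4),None,fx=6,fy=6,interpolation=cv2.INTER_CUBIC)); np.save("t18.npy",d)
P=cloud(robot.camera_info("top"),d); m=(P[...,2]>.067)&(d>0)&(P[...,2]<.08)&(abs(P[...,0]-.49)<.08)&(abs(P[...,1]-.23)<.08)
print(cv2.minEnclosingCircle(P[m][:,:2].astype(np.float32)))
E
```

```text
((0.4920497238636017, 0.22824744880199432), 0.061262454837560654)
```

View pics/t18.png

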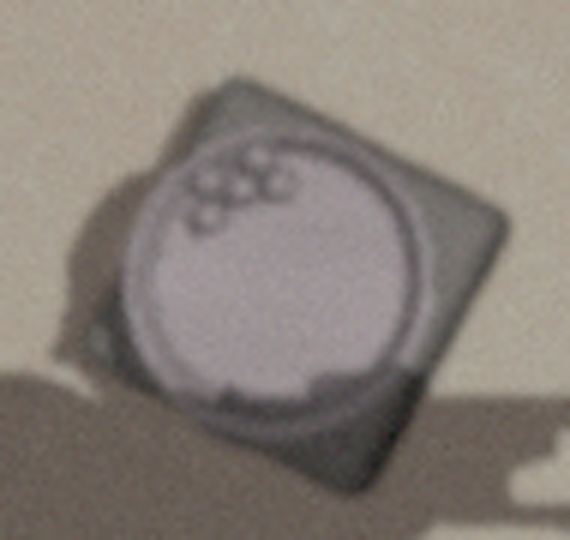

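```bash
python3 - <<'E'
from h import *
ci=robot.camera_info("top")
g=[]
for i in range(6):
    p,d=robot.snapshot("top"); g.append(p.astype(float))
a=np.mean(g,0).clip(0,255).astype(np.uint8); np.save("tavg.npy",a)
c=a[195:230,110:160,::-1]; c=cv2.resize(c,None,fx=14,fy=14,interpolation=cv2.INTER_CUBIC); c=cv2.normalize(c,None,0,255,cv2.NORM_MINMAX); cv2.imwrite("pics/t19.png",c)
g=[]
for i in range(4): g.append(robot.snapshot("side")[0].astype(float))
a=np.mean(g,0).clip(0,255).astype(np.uint8)
c=a[235:285,255:340,::-1]; cv2.imwrite("pics/s19.png",cv2.resize(c,None,fx=9,fy=9,interpolation=cv2.INTER_CUBIC))
E
```

```text
(no output)
```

View pics/t19.png

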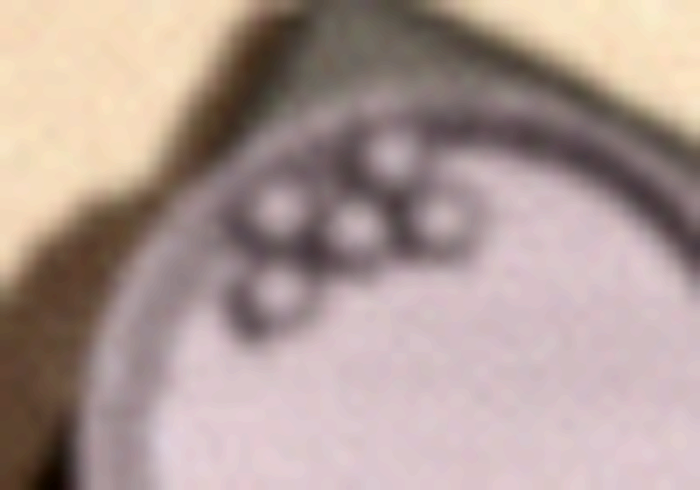

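View pics/s19.png

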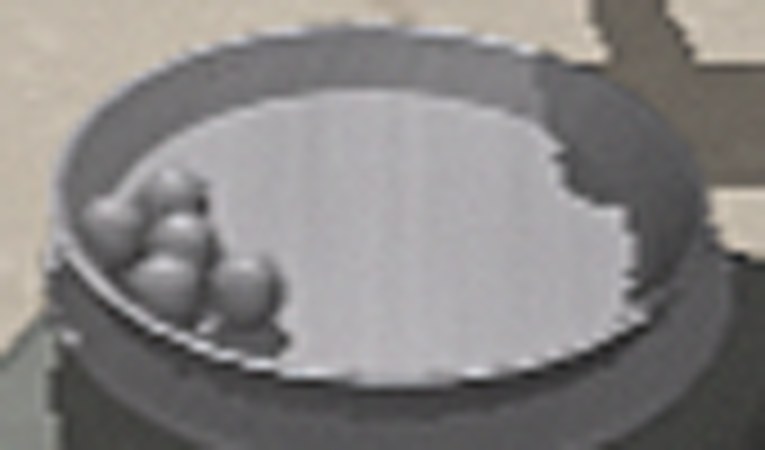

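```bash
python3 - <<'E'
from h import *
ci=robot.camera_info("top"); cs=robot.camera_info("side")
P=cloud(ci,np.load("t18.npy"))
for a in [(275,212),(387,158),(355,233),(437,222),(270,297)]:
    X=ray(ci,110+(a[0]-6.5)/14,195+(a[1]-6.5)/14,.069); print("top",X.round(4),np.hypot(*(X[:2]-[.492,.2283])).round(4), P[int(195+a[1]/14),int(110+a[0]/14)].round(4))
for a in [(112,224),(172,193),(180,239),(167,286),(247,290)]:
    X=ray(cs,255+(a[0]-4)/9,235+(a[1]-4)/9,.069); print("side",X.round(4),np.hypot(*(X[:2]-[.4913,.2293])).round(4))
E
```

```text
top [0.5314 0.2586 0.069 ] 0.0497 [0.5303 0.2578 0.0735]
top [0.5412 0.2396 0.069 ] 0.0505 [0.5404 0.2385 0.075 ]
top [0.5281 0.2446 0.069 ] 0.0396 [0.5281 0.2422 0.0772]
top [0.5303 0.2304 0.069 ] 0.0384 [0.5308 0.228  0.0765]
top [0.5166 0.2588 0.069 ] 0.0392 [0.5156 0.256  0.0776]
side [0.5397 0.2379 0.069 ] 0.0491
side [0.5287 0.2274 0.069 ] 0.0375
side [0.5272 0.2427 0.069 ] 0.0383
side [0.5294 0.2579 0.069 ] 0.0477
side [0.5151 0.259  0.069 ] 0.0381
```

The farthest ball is about 48 to 50 mm from the centre in both views, inside the 52 mm limit, and all balls are down at floor height. I'm handing the job in.

```bash
python3 - <<'E'
from bench import robot
print(robot.get_obs()['time']); print(robot.close_job())
E
```

```text
20.7333
the job is handed in; nothing more can be done
None
```

The job is handed in after 20.7 s. My last checks were all consistent with success, though the interface reports no verdict.

**What I did:** I picked the 52 x 158 mm scoop holding the balls; the other one, at 39 x 115 mm, was a look-alike. I carried it level to the dish and rested its spout on the dish at 14° of tilt with about 2 N. The pan sank by under 1 mm. I then tipped it slowly to 27° with the lip a few mm above the dish floor, and all five balls rolled out. The listed emptying angle is 45–55°, but at 27° every ball was visible in the dish and the scoop was empty. I then stood the scoop upright on clear worktop at about (0.457, -0.028).

**Last checks:**
- **Scoop:** it stands level and empty; the nearest scale corner is well over 10 cm away.
- **Dish:** its centre is at about (0.491, 0.229), about 5 mm from the scale's centre, and I saw no tilt.
- **Balls:** all five are down at floor height. Three are about 38–40 mm from the dish centre and two rest near the far wall.
- **Bystanders:** the jigger, glass and timer look unmoved in the side view.

**Disagreement:** the two cameras differ by 1–2 mm on the outer balls, 49.1 mm from the side against 50.5 mm from the top for the farthest. Both are inside the 52 mm limit, but that is the thinnest margin.

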